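# Prop the junction box cover open and turn its trim knob to the stop

### The arm

A 6-joint arm with a two-finger parallel gripper is mounted at the origin on a cart in front of the work surface, level with it; the furniture and walls round the work are solid. World frame = base frame: x ahead of the robot, y to its left, z up, the work surface at z = 0. Lengths are in m, angles in rad, forces in N, time in s.
With the tool pointing down it reaches from about 0.275 to 0.825 m from the base axis. Payload 5.2 kg.
Tool frame: the origin (TCP) lies between the finger pads; the fingertips stand 17 mm ahead of it and the grasp point (between the pads) lies 2 mm behind it; z points along the fingers, y is the line along which they close (so a half turn about z gives the same grasp; the last joint's range is limited). The gripper opens to 93 mm and grips with 3 to 60 N. Pads are 15 mm wide; open, the fingers measure 128 mm over their backs; the gripper's body (75 mm by 188 mm) begins 65 mm behind the grasp point.
Start: joints at [0.96, 0.259, 1.535, -0, 1.348, -0.203], TCP at [0.218, 0.505, 0.236] pointing down, gripper open.
Joint ranges: [-3.14, 3.14], [-0.91, 2.08], [0.19, 2.58], [-1.22, 4.36], [0.22, 2.71], [-3.12, 3.12]. Speed limits (rad/s): [2.57, 2.57, 3.14, 3.14, 3.14, 3.14].

### API

Orientations are given as a unit quaternion [w, x, y, z].
In Python, from workcell import observe, eyes, r gives the robot as it stands. The module is installed in compiled form; this text tells all that it offers.
- The arm moves only by the tool jog_arm, never from a script. Its argument "moves" is a list of rows, each a list of 7 numbers: the shift along the world's x, y, z as a fraction of full scale, then the turn, a rotation vector about the world's x, y, z as a fraction of full scale, then the opening, from -1 (shut) to 1 (fully open). A call has 1 to 12 rows; each row is the pose to reach, as a shift and turn from the pose commanded when the call began; what a row does not reach only later rows make up. Full scale, the value 1, is 1 m for a shift and 90 degrees for a turn. A row lasts 1/10 s, in which the tool goes at most 50 mm and 8.59 degrees, less where a joint would pass 70% of its speed; a pose out of reach is approached as far as the arm can. A call with a number of a shift or a turn outside -1 to 1 is refused whole. A call with a gripper value outside its range is refused whole. The fingers move at their own pace and stop on an object; the grip force is fixed at half the most. Time passes only in rows, so rows that repeat a pose let the fingers close. It gives the time, the measured TCP pose, the force, the opening and the grip force at its end, in the units of the state.
- observe(): the state, without advancing time (a new reading comes with each control period).
- eyes.snapshot(name): name is "scene" or "top" or "wrist"; returns the picture (480x640x3 uint8, red, green, blue); there is no depth.
- eyes.camera_info(name): a dict with "fx", "fy", "cx", "cy" (pixels), "R" (3x3) and "t" (3): a world point X has camera coordinates R X + t. Camera axes: x right, y down, z forward; pixel columns grow to the right and rows downward; lengths in m; the calibration is good to about 2 mm. A picture is of the moment at which its call begins: read the wrist's pose just before it. camera_info takes no time and is no camera call; for the wrist camera it gives the pose at the moment of the call.
- r.sign_off(): hands the job in; it is judged then, once.
The state is a dict: "time_s": time; "qpos": joint angles; "qd": joint speeds; "effort": joint torques, N m; "tool_pos": TCP position; "orientation": TCP orientation; "contact_force": force on the tool from outside, world axes, zero at the start; "wrist_torque": the same for the moment, N m; "width": opening from 0.0 (shut) to 1.0 (fully open); "gripper_force": force on a finger pad.
Only numpy, scipy, OpenCV 4.12 (cv2) and the standard library are available. Lean on these libraries where they do the work, as an engineer would, in place of code of your own. Each camera call takes 0.05 s, during which the arm holds its last target. There are 200 camera calls.

### The job

Make the load-cell junction box ready for corner trimming. Prop its sprung flip cover open with the loose stay, one ball end in the shoe at the front of the panel and the other in the catch cup under the cover, and let go so that the cover stands on the stay alone; then turn the trim knob beneath it clockwise (seen from above) until it meets its stop. The stop is only a thin pin: feel for it and do not force it, do not strain the cover, leave the cover standing on its stay and leave the other things on the worktop where they are.

Things in the scene. Friction and masses are not known exactly. Their poses are not given: they have to be found in the camera images.
- junction_box: Grey box fixed to the worktop, 126 (x) x 210 (y) mm, 104 mm high with the cover shut. Origin: centre of its underside; front = its -x side, y to its left, z up. Level panel inside at z 56 mm, open to the front; side cheeks (inner faces y +-99) and back wall (x 58 to 63) reach z 99; a terminal strip (x 30 to 52, y 7 to 93) reaches z 69.
- flip_cover: Cover plate, 130 x 212 x 4 mm, 0.2 kg, damped hinge. Origin on its hinge line (along the box's y at box x +60, z 100 mm), in the plane of its underside; shut, it runs along its own -x to the lip. Swings up and back to 112 degrees at most. A spring pulls it shut at every angle (0.1 N m shut, 0.3 N m wide open), so it must be propped: 2 to 3 N lifts the lip, 4 to 7 N press on a stay at the cup.
- cover_lip (a point): Underside of the cover's front edge in the stay's lane (box y +55 mm), 130 mm from the hinge line. Shut, the lip overhangs the box front by 7 mm at z 100 mm.
- cover_catch (a point): Centre of a ball end caught in the cup under the cover: 45 mm from the hinge line, 5 mm under the plate, box y +55. Cup 8 mm deep, 18 mm wide (y): rib on the lip side (50 to 54 mm from the hinge), side walls, rear wall 32 mm from the hinge. A ramp leads from 80 mm up to the rib: a ball end pushed along the underside from the lip rides over it into the cup, and the rib keeps it there.
- stay_shoe (a point): Where the centre of the stay's other ball end sits in the shoe on the panel: box x -50, y +55, z 61 mm. The shoe has a front wall (box x -59 to -55) and two side walls (16 mm apart inside), all 9 mm high, the panel as its floor, and is open to the back.
- stay_seat (a point): Where the stay's centre lies when it is seated in shoe and cup: midway between both ends. The stay then rises at 38 degrees from the shoe towards the back and the cover stands open by 95 degrees.
- prop_stay: Loose stay, 0.08 kg, lying on the worktop: steel rod, 10 mm diameter, both ends round and alike, 148 mm long (138 mm between the centres of the ball ends), with a black moulded grip in its middle, 44 mm long, 16 mm wide, 22 mm high as it lies. Origin: its centre, 11 mm above the worktop; x along the rod.
- trim_knob: Black trim knob, origin on its upright axis at box x -24, y -42, z 57 mm; x along its bar (40 long, 14 wide, 5 to 38 mm above the origin; white line at the -x end). A lug on its 44 mm flange (to 31 mm from the axis, 5 mm high) meets a small sprung pin at the clockwise stop, 0.4 to 0.9 rad past the start, to be felt. Turns at 0.05 N m and stays; over 0.5 N m strains the pin.
- tape_measure: Blue pocket tape measure, 36 x 74 x 63 mm, bystander.
- label_roll: White roll of labels, 69 mm diameter, 50 mm high, bystander.
- jar: Small jar with screw lid, 48 mm diameter, 66 mm high, bystander.
Things that resemble listed ones, but are neither listed nor needed, are in the scene too. Leave any yellow look-alike of the prop_stay alone.

How it is judged:
On the way, in this order (a step that is already met when the one before it is completed fails the run):
1. The cover stands open on the stay alone: stay seated within 10 mm, lip behind the hinge line's upright, the robot touching neither cover nor stay (x of cover_lip in the frame of junction_box between 0.045 and 0.085 m and distance between prop_stay and stay_seat below 0.01 m and contact force between each of the fingers, the arm and prop_stay below 0.05 N and contact force between each of the fingers, the arm and flip_cover below 0.05 N), for 0.4 s.
2. The trim knob has been turned clockwise up against its stop (over 1.5 N felt on the pin), with the cover still propped (all of step 1 and contact force between trim_knob and junction_box above 1.5 N), for 0.05 s.
At the end, for the whole second after the job is handed in: The cover stands open (about 90 to 105 degrees) and at rest on the stay, whose centre is within 10 mm of its seat; the robot touches neither; the trim knob has been left at its clockwise stop (not turned back by more than about 0.15 rad) (all of step 1 and angle between the x axis of trim_knob and the x axis of junction_box, either way round above 0.8 rad and linear speed of prop_stay below 0.01 m/s and angular speed of flip_cover below 0.05 rad/s).
It fails at once if the knob is forced against its stop pin (more than 20 N on the pin) (contact force between trim_knob and junction_box above 20 N).
It fails at once if the cover is strained (more than 30 N on it) (contact force between anything else and flip_cover above 30 N).
It fails at once if the tape measure is disturbed (moved more than 15 mm) (distance of tape_measure from where it was at the start of the episode above 0.015 m).
It fails at once if the label roll is disturbed (moved more than 15 mm) (distance of label_roll from where it was at the start of the episode above 0.015 m).
It fails at once if the jar is disturbed (moved more than 15 mm) (distance of jar from where it was at the start of the episode above 0.015 m).
It also fails if it takes over 69 s, if anything falls off the work surface, if the arm or the gripper's body presses on something with over 40 N, if the wrist force passes 120 N, or if a joint passes its speed limit or range.

## Working session

There is one attempt and no reset: what is moved stays moved. The work goes in short steps, Python scripts to look and compute and a tool call to move; the robot and the scene stay as the last step left them, time stands still between calls to the robot, and variables do not carry over. Pictures are saved under pics/ and viewed, at most 10 in all, crops included, and the job is handed in when it is done.

Besides the shell and the picture viewer there is one more tool, called as a command line: name --pt "numbers of a row" for each row, then --argument value for the rest. jog_arm: Moves the arm, as the interface text tells. Shift numbers are shares of 1 m and turn numbers shares of 90 degrees, none past 1 either way. Its arguments: {"type":"object","properties":{"moves":{"type":"array"}},"required":["moves"]}

```bash
mkdir -p pics
python3 - <<'E'
from workcell import observe, eyes, r
import cv2
s=observe();print(s)
for n in("top","scene"):
    im=eyes.snapshot(n);cv2.imwrite(f"pics/{n}0.png",im[:,:,::-1]);c=eyes.camera_info(n);print(n,c)
E
```

```text
{'time_s': 0.0, 'qpos': array([ 9.60182285e-01,  2.59362739e-01,  1.53609718e+00, -3.71376994e-06,
        1.34799574e+00, -2.02776864e-01]), 'qd': array([ 0.00067586, -0.00052813,  0.00028618,  0.00017998,  0.00013045,
        0.0013369 ]), 'effort': array([ 3.59635760e-05, -4.37315404e+01, -2.83995706e+01,  7.19837705e-02,
        4.15705482e-02, -1.58155858e-04]), 'tool_pos': array([0.21780447, 0.50446441, 0.23480141]), 'orientation': array([-3.66817100e-04,  2.02507782e-01,  9.79280210e-01, -8.56237812e-04]), 'contact_force': array([0.12681881, 0.0763258 , 0.15544007]), 'wrist_torque': array([-0.04626312,  0.04110504,  0.00461771]), 'gripper_force': 0.0, 'width': 1.000461393811514}
top {'fx': 500.5765309717929, 'fy': 500.5765309717929, 'cx': 325.03083024471624, 'cy': 241.51082280218313, 'R': array([[ 0.02925228, -0.99957099, -0.00146036],
       [-0.99453661, -0.02895843, -0.1002913 ],
       [ 0.10020599,  0.00438613, -0.99495705]]), 't': array([-0.11931781,  0.56112638,  1.0150773 ])}
scene {'fx': 460.57602967986725, 'fy': 460.57602967986725, 'cx': 315.5572629985285, 'cy': 241.62698582797526, 'R': array([[-0.64729908,  0.76222001, -0.00495559],
       [ 0.66889047,  0.56489948, -0.48319159],
       [-0.36549889, -0.31608422, -0.87550061]]), 't': array([ 0.4206024 , -0.26580445,  1.31718021])}
```

View pics/top0.png

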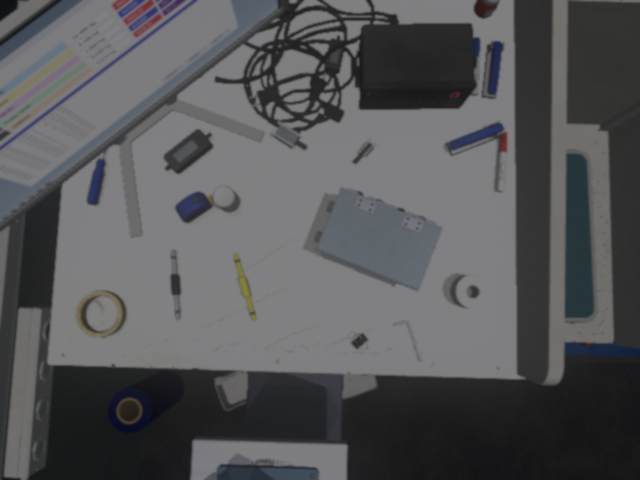

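View pics/scene0.png

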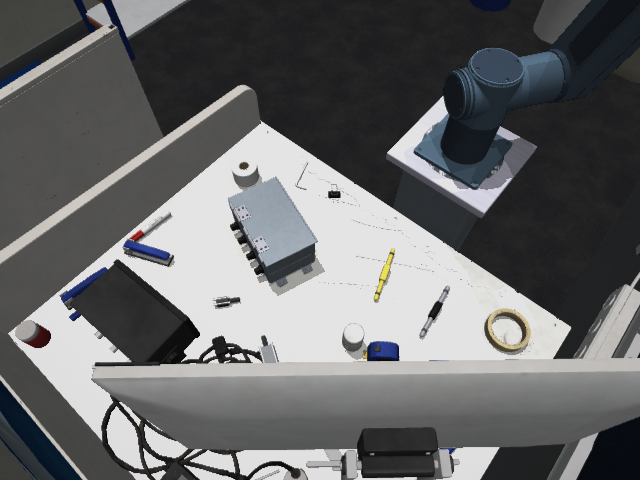

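The top view shows the stay with its black grip around (176,285), with the yellow look-alike at (245,287). The cover's corners are at about (343,189), (441,226), (417,289) and (318,252), with hinges on the far side. The roll is at (466,291), the jar at (224,197) and the tape at (193,206).

```bash
cat > h.py <<'E'
import numpy as np, cv2
from workcell import observe, eyes, r
def cast(c,uv,z):
    R,t=np.array(c["R"]),np.array(c["t"]); o=-R.T@t
    d=R.T@np.array([(uv[0]-c["cx"])/c["fx"],(uv[1]-c["cy"])/c["fy"],1]); return o+d*(z-o[2])/d[2]
def proj(c,X):
    p=np.array(c["R"])@np.array(X)+c["t"]; return np.array([c["fx"]*p[0]/p[2]+c["cx"],c["fy"]*p[1]/p[2]+c["cy"]])
E
python3 - <<'E'
from h import *
np.set_printoptions(precision=4,suppress=True)
im=cv2.imread("pics/top0.png");c=eyes.camera_info("top")
hsv=cv2.cvtColor(im,cv2.COLOR_BGR2HSV)
# cover: grey-blue region
b=im.astype(int); m=((b[:,:,0]-b[:,:,2]>8)&(b[:,:,2]>60)).astype(np.uint8)*255
m[:170]=0;m[310:]=0;m[:,:300]=0;m[:,450:]=0
m=cv2.morphologyEx(m,cv2.MORPH_CLOSE,np.ones((9,9)))
k=max(cv2.findContours(m,0,2)[0],key=cv2.contourArea); rc=cv2.minAreaRect(k);bx=cv2.boxPoints(rc);print(rc,bx)
P=np.array([cast(c,p,.104) for p in bx]);print(P);print(np.linalg.norm(np.roll(P,1,0)-P,axis=1),P.mean(0))
# stay
g=cv2.cvtColor(im,cv2.COLOR_BGR2GRAY); print(g[270,150:200],b[260,168:182].tolist())
m=(g<145).astype(np.uint8)*255; m[:240]=0;m[330:]=0;m[:,:155]=0;m[:,200:]=0
for k in cv2.findContours(m,0,2)[0]:
    if cv2.contourArea(k)>20:
        rc=cv2.minAreaRect(k);bx=cv2.boxPoints(rc);print("stay",rc,np.array([cast(c,p,.009) for p in bx]),cast(c,rc[0],.009))
print(proj(c,observe()["tool_pos"]))
E
```

```text
((378.3103332519531, 238.22413635253906), (110.67442321777344, 67.40740966796875), 21.801410675048828) [[314.4138 248.9655]
 [339.4483 186.3793]
 [442.2069 227.4828]
 [417.1724 290.069 ]]
[[ 0.5417 -0.0832  0.104 ]
 [ 0.6657 -0.1282  0.104 ]
 [ 0.5906 -0.3292  0.104 ]
 [ 0.4686 -0.2821  0.104 ]]
[0.2119 0.132  0.2146 0.1308] [ 0.5667 -0.2057  0.104 ]
[128 128 128 128 129 128 128 128 129 128 128 128 128 128 128 128 128 129
 128 127 124 114 103 101 104  98  95 103 118 125 129 128 129 128 128 128
 129 128 128 129 128 128 128 129 128 129 129 128 129 128] [[130, 128, 129], [128, 127, 127], [125, 123, 123], [116, 113, 113], [108, 104, 103], [108, 103, 103], [105, 100, 99], [97, 94, 93], [101, 100, 100], [113, 113, 113], [122, 121, 122], [127, 127, 127], [129, 127, 127], [129, 128, 128]]
stay ((177.0, 284.5), (89.0, 44.0), 90.0) [[0.559  0.2583 0.009 ]
 [0.5617 0.1648 0.009 ]
 [0.3753 0.1547 0.009 ]
 [0.3726 0.2465 0.009 ]] [0.4663 0.206  0.009 ]
[-58.8128 431.8793]
```

Run:
```python
from h import *
np.set_printoptions(precision=4,suppress=True)
im=cv2.imread("pics/top0.png");c=eyes.camera_info("top")
g=cv2.cvtColor(im,cv2.COLOR_BGR2GRAY)
m=(g<116).astype(np.uint8)*255; m[:245]=0;m[325:]=0;m[:,:160]=0;m[:,192:]=0
k=max(cv2.findContours(m,0,2)[0],key=cv2.contourArea);rc=cv2.minAreaRect(k);print(rc)
ys,xs=np.nonzero(m);l=cv2.fitLine(np.c_[xs,ys].astype(np.float32),2,0,.01,.01).ravel();p=l[2:];d=l[:2]
A=cast(c,p-d*30,.011);B=cast(c,p+d*30,.011);print(ys.min(),ys.max(),cast(c,rc[0],.011),np.degrees(np.arctan2(*(B-A)[1::-1])))
w=eyes.camera_info("wrist");R=np.array(w["R"]);print("wristcam pos",-R.T@w["t"],R,w["fx"])
```

```text
((175.14720153808594, 284.0609130859375), (70.24958801269531, 11.399527549743652), 85.91438293457031)
249 319 [0.4671 0.2094 0.011 ] -172.47364282326348
wristcam pos [0.14   0.5367 0.3842] [[ 0.3956  0.9184 -0.0022]
 [ 0.8763 -0.3767  0.3005]
 [ 0.2751 -0.1208 -0.9538]] 345.99114893275055
```

jog_arm --pt "0.03 -0.04 0 0 0 0 1" --pt "0.06 -0.08 0 0 0 0 1" --pt "0.09 -0.12 0 0 0 0 1" --pt "0.12 -0.16 0 0 0 0.05 1" --pt "0.15 -0.2 0 0 0 0.1 1" --pt "0.18 -0.24 0 0 0 0.15 1" --pt "0.2 -0.27 0 0 0 0.2 1" --pt "0.22 -0.3 0 0 0 0.26 1" --pt "0.22 -0.3 0 0 0 0.26 1" --pt "0.22 -0.3 0 0 0 0.26 1" --pt "0.22 -0.3 0 0 0 0.26 1"

```text
time_s: 1.2
tool_pos: [0.4374, 0.2055, 0.2354]
orientation: [-0.0, -0.0, 1.0, 0.0]
contact_force: [0.0, 0.6, 0.2]
width: 1.0
gripper_force: 0.0
```

```bash
cat >> h.py <<'E'
def darkstay(c,g,mask,z=.011):
    k=max(cv2.findContours(mask,0,2)[0],key=cv2.contourArea);rc=cv2.minAreaRect(k);b=cv2.boxPoints(rc)
    P=np.array([cast(c,p,z) for p in b]);return rc,P
E
python3 - <<'E'
from h import *
np.set_printoptions(precision=4,suppress=True)
c=eyes.camera_info("wrist");im=eyes.snapshot("wrist")[:,:,::-1].copy();cv2.imwrite("pics/w1.png",im)
g=cv2.cvtColor(im,cv2.COLOR_BGR2GRAY)
np.save("w1.npy",{k:np.array(v) for k,v in c.items()},allow_pickle=True)
print(proj(c,[.467,.209,.011]))
for t in(60,):
  m=(g<t).astype(np.uint8)*255
  for k in cv2.findContours(m,0,2)[0]:
    if cv2.contourArea(k)>150:
        rc=cv2.minAreaRect(k);P=np.array([cast(c,p,.018) for p in cv2.boxPoints(rc)]);print(rc,P.mean(0),np.linalg.norm(P[1]-P[0]),np.linalg.norm(P[2]-P[1]),np.degrees(np.arctan2(*(P[1]-P[0])[1::-1])))
E
```

```text
[326.4905 236.6136]
((325.74615478515625, 235.96925354003906), (39.07094192504883, 13.395750999450684), 82.87498474121094) [0.4645 0.2081 0.018 ] 0.014586159405556022 0.045194215035739324 97.39050236434691
((319.5, 267.5), (423.0, 639.0), 90.0) [0.5549 0.201  0.018 ] 0.608637292775704 0.5595987015682504 90.0668193781284
((449.0, 9.5), (19.0, 26.0), 90.0) [0.2465 0.3204 0.018 ] 0.023725946282343407 0.015257827054376871 90.0648208488351
((285.0, 32.5), (65.0, 570.0), 90.0) [0.2659 0.169  0.018 ] 0.5202639749853121 0.05490638650353963 90.06482084883515
```

View pics/w1.png

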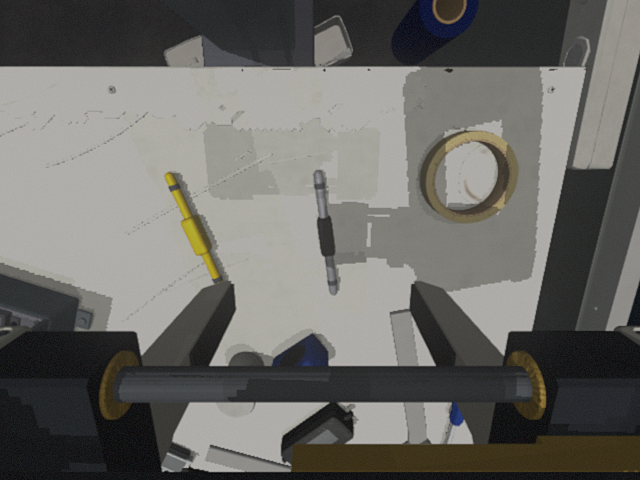

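The wrist view shows the grip at (326,236), which casts to (0.4645, 0.208), 45 mm long at a yaw of 7.4°. That agrees with the top view.

jog_arm --pt "0.027 0.003 -0.05 0 0 0.082 0.3" --pt "0.027 0.003 -0.1 0 0 0.082 0.0" --pt "0.027 0.003 -0.15 0 0 0.082 -0.1" --pt "0.027 0.003 -0.19 0 0 0.082 -0.1" --pt "0.027 0.003 -0.214 0 0 0.082 -0.1" --pt "0.027 0.003 -0.214 0 0 0.082 -0.1" --pt "0.027 0.003 -0.214 0 0 0.082 -1" --pt "0.027 0.003 -0.214 0 0 0.082 -1" --pt "0.027 0.003 -0.214 0 0 0.082 -1" --pt "0.027 0.003 -0.214 0 0 0.082 -1" --pt "0.027 0.003 -0.214 0 0 0.082 -1" --pt "0.027 0.003 -0.214 0 0 0.082 -1"

```text
time_s: 2.45
tool_pos: [0.4653, 0.2082, 0.0222]
orientation: [0.0, -0.065, 0.998, 0.0]
contact_force: [-0.3, 1.7, 3.8]
width: 0.172
gripper_force: 30.0
```

jog_arm --pt "0 0 0.05 0 0 0 -1" --pt "0 0 0.1 0 0 0 -1" --pt "0 -0.03 0.14 0 0 -0.05 -1" --pt "0 -0.07 0.17 0 0 -0.1 -1" --pt "0 -0.11 0.2 0 0 -0.15 -1" --pt "0 -0.15 0.22 0 0 -0.2 -1" --pt "-0.01 -0.19 0.24 0 0 -0.25 -1" --pt "-0.02 -0.23 0.26 0 0 -0.307 -1" --pt "-0.03 -0.27 0.27 0 0 -0.307 -1" --pt "-0.03 -0.32 0.28 0 0 -0.307 -1" --pt "-0.03 -0.32 0.28 0 0 -0.307 -1" --pt "-0.03 -0.32 0.28 0 0 -0.307 -1"

```text
time_s: 3.65
tool_pos: [0.4347, -0.1132, 0.3014]
orientation: [-0.0, 0.177, 0.984, 0.0]
contact_force: [0.6, 1.0, -1.5]
width: 0.169
gripper_force: 30.0
```

Run:
```python
from h import *
np.set_printoptions(precision=4,suppress=True)
print(observe()["tool_pos"],observe()["contact_force"])
c=eyes.camera_info("wrist");im=eyes.snapshot("wrist")[:,:,::-1].copy();cv2.imwrite("pics/w2.png",im)
print(c);np.save("w2.npy",c,allow_pickle=True)
```

```text
[ 0.4347 -0.1132  0.3014] [ 0.6172  1.0354 -1.471 ]
{'fx': 345.99114893275055, 'fy': 345.99114893275055, 'cx': 322.10730929784467, 'cy': 239.19391447779398, 'R': array([[ 0.3479,  0.9375, -0.0004],
       [ 0.8943, -0.3318,  0.3003],
       [ 0.2814, -0.1048, -0.9538]]), 't': array([-0.0435, -0.4813,  0.321 ])}
```

View pics/w2.png

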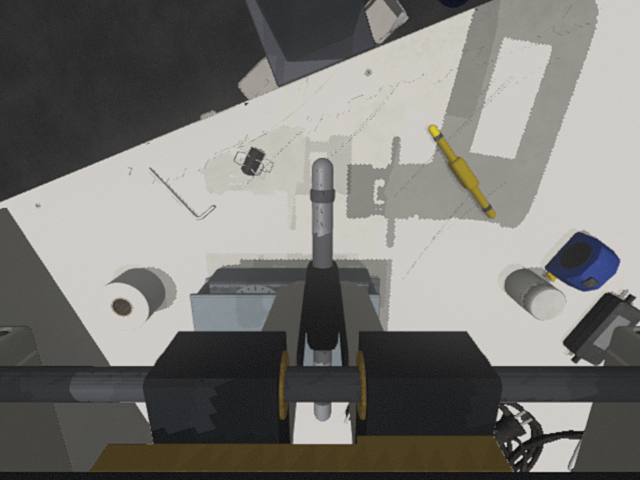

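The cover's lip edge runs level at about row 294, from column 191 to 379. The knob flange shows through the front opening, and the stay is held straight along the tool.

Run:
```python
from h import *
np.set_printoptions(precision=4,suppress=True)
c=np.load("w2.npy",allow_pickle=True).item();im=cv2.imread("pics/w2.png").astype(int)
for u in (192,196,205,230,250,373,376,378):print(u,im[286:300,u].sum(1).tolist())
print(im[297,184:196].sum(1).tolist(),im[297,370:390].sum(1).tolist())
for p in((190.5,293.5),(380,293.5)):
    print(cast(c,p,.103))
# top image edges
t=cv2.imread("pics/top0.png").astype(int)
P=[(343,189),(441,226),(417,289),(318,252)]
ct=eyes.camera_info("top")
for p in P:print(p,cast(ct,p,.104))
```

```text
192 [607, 613, 612, 601, 607, 613, 584, 446, 264, 377, 445, 403, 429, 434]
196 [609, 612, 603, 609, 610, 620, 584, 412, 260, 365, 439, 401, 438, 432]
205 [201, 203, 203, 201, 192, 195, 183, 206, 271, 392, 432, 404, 435, 441]
230 [312, 284, 282, 277, 281, 289, 270, 232, 256, 381, 421, 388, 421, 422]
250 [364, 366, 372, 358, 364, 363, 336, 238, 243, 356, 395, 373, 397, 404]
373 [215, 206, 197, 199, 195, 204, 192, 195, 261, 369, 405, 388, 415, 413]
376 [302, 304, 300, 297, 281, 258, 239, 205, 267, 364, 398, 383, 419, 412]
378 [277, 280, 283, 281, 281, 280, 276, 230, 254, 360, 393, 379, 412, 413]
[613, 601, 609, 607, 615, 538, 403, 403, 403, 398, 403, 401] [339, 384, 389, 388, 378, 386, 383, 382, 379, 350, 350, 399, 400, 397, 397, 415, 435, 426, 430, 508]
[ 0.4662 -0.2822  0.103 ]
[ 0.5393 -0.0853  0.103 ]
(343, 189) [ 0.6607 -0.1353  0.104 ]
(441, 226) [ 0.5934 -0.3269  0.104 ]
(417, 289) [ 0.4706 -0.2817  0.104 ]
(318, 252) [ 0.536  -0.0903  0.104 ]
```

Run:
```python
import cv2,numpy as np
a=cv2.resize(cv2.imread("pics/top0.png")[180:300,300:450],None,fx=5,fy=5,interpolation=cv2.INTER_NEAREST)
cv2.imwrite("pics/topcrop.png",a)
```

```text
(no output)
```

View pics/topcrop.png

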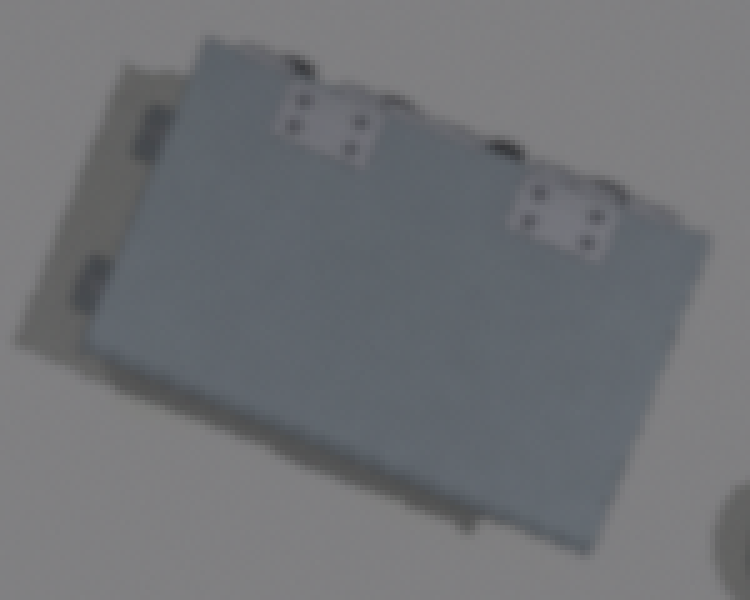

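```bash
cat >> h.py <<'E'
YAW=np.radians(-20.4);O=np.array([.5692,-.2087,0])
ex=np.array([np.cos(YAW),np.sin(YAW),0]);ey=np.array([-ex[1],ex[0],0]);ez=np.array([0,0,1.])
def box(x,y,z):return O+(x*ex+y*ey+z*ez)/1000
def ball(th,s,off):
    t=np.radians(th);return np.array([60-s*np.cos(t)-off*np.sin(t),100+s*np.sin(t)-off*np.cos(t)])
def tcp(B,phi,y=55,along=-.7,ahead=11):
    f=np.radians(phi);d=np.array([np.cos(f),np.sin(f)]);n=np.array([np.sin(f),-np.cos(f)])
    T=np.array(B)-69*d-along*d-ahead*n
    return box(T[0],y,T[1])
def rows(start,W,phi0,y=55):
    for B,p in W:
        s=tcp(B,p,y)-start;rv=-(p-phi0)/90*ey
        L=np.array(B)-138*np.array([np.cos(np.radians(p)),np.sin(np.radians(p))])
        print(np.round(B,1),p,"L",np.round(L,1),"row",np.round(np.r_[s,rv],4).tolist())
E
python3 - <<'E'
from h import *
c=np.load("w2.npy",allow_pickle=True).item()
T=np.array([.4347,-.1132,.3014])
for p in((322,157.5),(322,420)):
    d=(cast(c,p,.290)-T);print("end along,lat",d@ex*1e3,d@ey*1e3)
W=[((-110,88),30),((-62,90),30)]+[(ball(*a),p) for a,p in [((10,120,5),30),((30,112,5),33),((50,102,5),35),((70,90,5),35),((85,78,5),35),((95,66,10),35),((102,56,14),35),((104,50,14),35),((103,43,10),35),((101,41,6),35)]]
rows(T,W,0)
E
```

```text
end along,lat -72.4514525626375 -1.6090878554339638
end along,lat 76.85394029554189 -1.521777853797262
[-110   88] 30 L [-229.5   19. ] row [-0.01, 0.0169, -0.238, -0.1162, -0.3124, -0.0]
[-62  90] 30 L [-181.5   21. ] row [0.035, 0.0002, -0.236, -0.1162, -0.3124, -0.0]
[-59.  115.9] 30 L [-178.6   46.9] row [0.0377, -0.0008, -0.2101, -0.1162, -0.3124, -0.0]
[-39.5 151.7] 33 L [-155.2   76.5] row [0.0573, -0.0081, -0.1777, -0.1278, -0.3437, -0.0]
[ -9.4 174.9] 35 L [-122.4   95.8] row [0.0865, -0.019, -0.1566, -0.1356, -0.3645, -0.0]
[ 24.5 182.9] 35 L [-88.5 103.7] row [0.1183, -0.0308, -0.1487, -0.1356, -0.3645, -0.0]
[ 48.2 177.3] 35 L [-64.8  98.1] row [0.1405, -0.0391, -0.1543, -0.1356, -0.3645, -0.0]
[ 55.8 166.6] 35 L [-57.3  87.5] row [0.1476, -0.0417, -0.1649, -0.1356, -0.3645, -0.0]
[ 57.9 157.7] 35 L [-55.1  78.5] row [0.1496, -0.0424, -0.1739, -0.1356, -0.3645, -0.0]
[ 58.5 151.9] 35 L [-54.5  72.7] row [0.1502, -0.0426, -0.1797, -0.1356, -0.3645, -0.0]
[ 59.9 144.1] 35 L [-53.1  65. ] row [0.1515, -0.0431, -0.1874, -0.1356, -0.3645, -0.0]
[ 61.9 141.4] 35 L [-51.1  62.2] row [0.1534, -0.0438, -0.1902, -0.1356, -0.3645, -0.0]
```

jog_arm --pt "-0.012 0.018 -0.03 -0.03 -0.08 0 -1" --pt "-0.012 0.018 -0.06 -0.06 -0.16 0 -1" --pt "-0.012 0.018 -0.1 -0.09 -0.24 0 -1" --pt "-0.012 0.018 -0.14 -0.1162 -0.3124 0 -1" --pt "-0.012 0.018 -0.18 -0.1162 -0.3124 0 -1" --pt "-0.012 0.018 -0.22 -0.1162 -0.3124 0 -1" --pt "-0.012 0.018 -0.239 -0.1162 -0.3124 0 -1" --pt "-0.012 0.018 -0.239 -0.1162 -0.3124 0 -1" --pt "-0.012 0.018 -0.239 -0.1162 -0.3124 0 -1"

```text
time_s: 4.6
tool_pos: [0.4196, -0.0993, 0.0772]
orientation: [0.249, 0.168, 0.953, -0.037]
contact_force: [-0.0, -0.4, -1.0]
width: 0.169
gripper_force: 30.0
```

Run:
```python
from h import *
np.set_printoptions(precision=4,suppress=True)
print(observe()["tool_pos"],observe()["contact_force"],observe()["qpos"])
c=eyes.camera_info("wrist");im=eyes.snapshot("wrist")[:,:,::-1].copy();cv2.imwrite("pics/w3.png",im)
np.save("w3.npy",c,allow_pickle=True)
print("lip lane",proj(c,box(-70,55,104)),"lipends",proj(c,box(-70,106,104)),proj(c,box(-70,-106,104)),"shoe",proj(c,box(-50,55,61)),"panel edge",proj(c,box(-63,55,56)))
```

```text
[ 0.4196 -0.0993  0.0772] [-0.0235 -0.399  -1.0377] [-0.6121  0.0425  2.4372  0.6952  0.2205 -2.4822]
lip lane [329.7454 435.268 ] lipends [406.7188 434.4182] [ 82.6944 437.9955] shoe [327.4945 381.2289] panel edge [327.7395 368.1257]
```

View pics/w3.png

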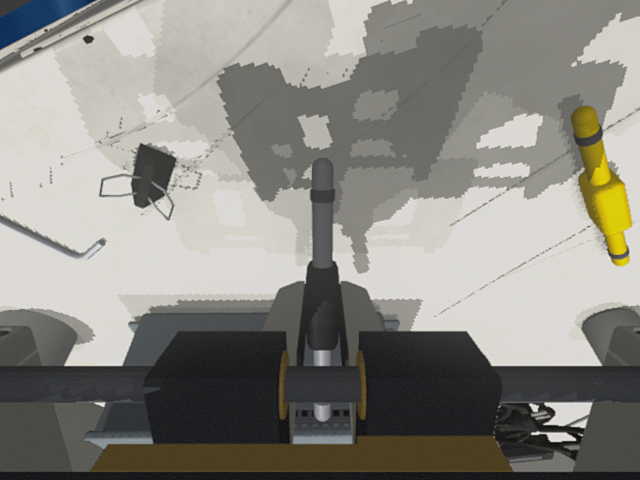

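The view shows the tool at its tilt limit: q5 sits at its 0.22 bound this close in. The stay is at (322,160–420) and the lip edge is near row 435. I'll back off and check whether the seat tilt is reachable higher up.

jog_arm --pt "-0.01 0.004 0.05 0.058 0.156 0 -1" --pt "-0.01 0.004 0.1 0.058 0.156 0 -1" --pt "0 0 0.15 0.058 0.156 0 -1" --pt "0.04 -0.015 0.18 0.058 0.156 0 -1" --pt "0.08 -0.03 0.18 0.058 0.156 0 -1" --pt "0.12 -0.044 0.18 0.058 0.156 0 -1" --pt "0.164 -0.06 0.17 0.03 0.08 0 -1" --pt "0.164 -0.06 0.168 0 0 0 -1" --pt "0.164 -0.06 0.168 -0.0194 -0.052 0 -1" --pt "0.164 -0.06 0.168 -0.0194 -0.052 0 -1" --pt "0.164 -0.06 0.168 -0.0194 -0.052 0 -1"

```text
time_s: 5.75
tool_pos: [0.5835, -0.1599, 0.247]
orientation: [0.291, 0.165, 0.941, -0.045]
contact_force: [0.5, -0.2, -0.5]
width: 0.168
gripper_force: 30.0
```

```bash
cat >> h.py <<'E'
def q2R(q):
    from scipy.spatial.transform import Rotation as Ro
    return Ro.from_quat(np.r_[q[1:],q[0]]).as_matrix()
E
python3 - <<'E'
from h import *
np.set_printoptions(precision=4,suppress=True)
s=observe();T=np.array([.4347,-.1132,.3014])
print(s["tool_pos"],s["tool_pos"]-(T+[.152,-.042,-.071]),s["contact_force"],s["qpos"]);R=q2R(s["orientation"]);print(np.degrees(np.arctan2(R[:,2]@ex,-R[2,2])),R[:,2]@ey)
E
```

```text
[ 0.5835 -0.1599  0.247 ] [-0.0032 -0.0047  0.0166] [ 0.4736 -0.2104 -0.4682] [-0.5126  0.0437  1.922   0.1852  0.594  -1.8585]
34.23809793859119 0.015525061600564752
```

```bash
cat > fk.py <<'E'
from h import *
from scipy.spatial.transform import Rotation as Ro
from scipy.optimize import least_squares
def E(a,t):return Ro.from_euler(a,t).as_matrix()
def fk(q,P):
    a2,a3,h,d,e,b,k,q40=P
    A=E('z',q[0]);B=A@E('y',q[1]);C=B@E('y',q[2]);D=C@E('z',q[3])@E('y',q[4])
    return A@[b,e,h]+B@[0,0,a2]+C@[k,0,a3]+D@[0,0,d],D
data=[([0.96018,.25936,1.53610,0,1.348,-.20278],[.2178,.50446,.2348],[-.000367,.202508,.97928,-.000856]),
([-0.6121,.0425,2.4372,.6952,.2205,-2.4822],[.4196,-.0993,.0772],[.249,.168,.953,-.037]),
([-.5126,.0437,1.922,.1852,.594,-1.8585],[.5835,-.1599,.247],[.291,.165,.941,-.045])]
E
python3 - <<'E'
from fk import *
np.set_printoptions(precision=4,suppress=True)
for q,p,o in data: print(q2R(o)[:,2],fk(q,[0]*8)[1][:,2])
# general: try lateral offset before/after
E
```

```text
[-0.0011 -0.0015 -1.    ] [-0.0011 -0.0015 -1.    ]
[ 0.4623 -0.1542 -0.8732] [ 0.4629 -0.1538 -0.873 ]
[ 0.5331 -0.1808 -0.8265] [ 0.5327 -0.1815 -0.8266]
```

```bash
cat >> fk.py <<'E'
def fit():
    f=lambda P:np.r_[np.concatenate([fk(q,P)[0]-p for q,p,o in data])*1e3,(P-[.42,.4,.15,.22,0.1,0,0,0])*[1,1,1,1,.1,5,5,1]]
    return least_squares(f,[.42,.4,.15,.22,.1,0,0,0])
def ik(T,phi,P,q0):
    tz=np.sin(np.radians(phi))*ex-np.cos(np.radians(phi))*ez
    def f(q):
        p,D=fk(np.r_[q,0],P);return np.r_[(p-T)*10,D[:,2]-tz]
    s=least_squares(f,q0,bounds=([-3.14,-.91,.19,-1.22,-.5],[3.14,2.08,2.58,4.36,2.71]));return s.x,s.cost
E
python3 - <<'E'
from fk import *
np.set_printoptions(precision=4,suppress=True)
s=fit();P=s.x;print(P,s.fun)
for nm,B,ph in [("test",(62,262),34.2),("seat",ball(95,45,5),38),("in",(65.5,141),35),("rib",(62.2,152),36)]+[("lip",(-62,90),f) for f in(0,8,15,20)]+[("mid30",ball(30,112,5),f) for f in(10,20,30)]+[("mid70",ball(70,90,5),f) for f in(20,30,35)]+[("seat",ball(95,45,5),f) for f in(20,30)]:
    print(nm,ph,ik(tcp(B,ph,56,1.5),ph,P,[-.5,.04,1.9,.2,.6]))
E
```

```text
[ 0.5345  0.426   0.2217  0.35    0.1108 -0.0001  0.0601  0.    ] [ 0.0141 -0.0091  0.0053 -0.0033 -0.0105 -0.0002  0.0099  0.0257 -0.0052
  0.1145  0.026   0.0717  0.13    0.0011 -0.0006  0.3007  0.    ]
test 34.2 (array([-0.4853,  0.066 ,  1.9399,  0.1398,  0.547 ]), np.float64(6.307805753857075e-30))
seat 38 (array([-0.4921,  0.2475,  2.1479,  0.764 ,  0.121 ]), np.float64(1.8666009020784093e-27))
in 35 (array([-0.4854,  0.2566,  2.0945,  0.386 ,  0.1977]), np.float64(7.468368838548262e-19))
rib 36 (array([-0.4879,  0.2331,  2.1055,  0.411 ,  0.1947]), np.float64(1.7633093410256613e-18))
lip 0 (array([-0.4668,  0.2706,  1.8864, -0.    ,  0.9846]), np.float64(2.8638220662144844e-31))
lip 8 (array([-0.48  ,  0.2112,  2.0128,  0.0245,  0.7791]), np.float64(4.23536068895058e-31))
lip 15 (array([-0.4938,  0.1738,  2.1227,  0.0642,  0.5866]), np.float64(1.7935222607106134e-30))
lip 20 (array([-0.5051,  0.1582,  2.2006,  0.1195,  0.44  ]), np.float64(1.1847010423826752e-21))
mid30 10 (array([-0.4769,  0.1472,  1.9192,  0.0267,  0.9021]), np.float64(7.934408686532183e-23))
mid30 20 (array([-0.4959,  0.0848,  2.0777,  0.0805,  0.6348]), np.float64(3.51683343305563e-22))
mid30 30 (array([-0.519 ,  0.0581,  2.2332,  0.2444,  0.3418]), np.float64(3.114550735560862e-27))
mid70 20 (array([-0.4751,  0.1546,  1.9014,  0.0603,  0.7398]), np.float64(1.8173499622790695e-27))
mid70 30 (array([-0.4914,  0.1167,  2.0609,  0.156 ,  0.4491]), np.float64(1.150089250421841e-24))
mid70 35 (array([-0.5003,  0.1133,  2.1375,  0.2864,  0.2962]), np.float64(7.3369839702789925e-25))
seat 20 (array([-0.4664,  0.2606,  1.8718,  0.0612,  0.6629]), np.float64(5.915285977825797e-25))
seat 30 (array([-0.4801,  0.235 ,  2.0304,  0.1761,  0.361 ]), np.float64(1.3889040145433795e-22))
```

```bash
cat >> h.py <<'E'
from scipy.spatial.transform import Rotation as Ro
def toolR(phi,yaw=YAW):  # tool z = sin(phi) ex - cos(phi) ez, tool y = +-ey as now
    e=np.array([np.cos(yaw),np.sin(yaw),0]);f=np.radians(phi)
    z=np.sin(f)*e-np.cos(f)*ez;y=np.array([-e[1],e[0],0]);return np.c_[np.cross(y,z),y,z]
def turn(s,Rd):return np.round(Ro.from_matrix(Rd@q2R(s["orientation"]).T).as_rotvec()/(np.pi/2),4)
E
python3 - <<'E'
from h import *
s=observe();print(q2R(s["orientation"]).round(3),toolR(34).round(3));print(turn(s,toolR(0)),np.array([.42,-.09,.0225])-s["tool_pos"])
E
```

```text
[[-0.776  0.337  0.533]
 [ 0.285  0.941 -0.182]
 [-0.563  0.011 -0.827]] [[-0.777  0.349  0.524]
 [ 0.289  0.937 -0.195]
 [-0.559  0.    -0.829]]
[ 0.1243  0.3597 -0.0052] [-0.16347498  0.0698562  -0.22445446]
```

jog_arm --pt "-0.04 0.017 0 0.03 0.08 0 -1" --pt "-0.08 0.035 0 0.06 0.17 0 -1" --pt "-0.12 0.052 0 0.09 0.26 0 -1" --pt "-0.163 0.07 -0.01 0.1243 0.36 -0.005 -1" --pt "-0.163 0.07 -0.05 0.1243 0.36 -0.005 -1" --pt "-0.163 0.07 -0.1 0.1243 0.36 -0.005 -1" --pt "-0.163 0.07 -0.15 0.1243 0.36 -0.005 -1" --pt "-0.163 0.07 -0.19 0.1243 0.36 -0.005 -1" --pt "-0.163 0.07 -0.21 0.1243 0.36 -0.005 -1" --pt "-0.163 0.07 -0.223 0.1243 0.36 -0.005 -1" --pt "-0.163 0.07 -0.223 0.1243 0.36 -0.005 -1" --pt "-0.163 0.07 -0.223 0.1243 0.36 -0.005 -1"

```text
time_s: 6.95
tool_pos: [0.4224, -0.0914, 0.0233]
orientation: [0.0, 0.177, 0.984, -0.0]
contact_force: [-0.6, -0.2, -0.6]
width: 0.172
gripper_force: 30.0
```

jog_arm --pt "0 0 0 0 0 0 -0.25" --pt "0 0 0 0 0 0 -0.25" --pt "0 0 0 0 0 0 -0.25" --pt "0.0022 -0.0008 0 0.023 0.062 0 -0.25" --pt "0.0022 -0.0008 0 0.0465 0.125 0 -0.25" --pt "0.0022 -0.0008 0 0.0465 0.125 0 -0.25" --pt "0.0022 -0.0008 0 0.0465 0.125 0 -1" --pt "0.0022 -0.0008 0 0.0465 0.125 0 -1" --pt "0.0022 -0.0008 0 0.0465 0.125 0 -1" --pt "0.0022 -0.0008 0 0.0465 0.125 0 -1"

```text
time_s: 7.95
tool_pos: [0.4221, -0.0907, 0.0226]
orientation: [-0.103, 0.176, 0.979, 0.019]
contact_force: [0.3, 0.0, -1.7]
width: 0.167
gripper_force: 30.0
```

Run:
```python
from h import *
np.set_printoptions(precision=4,suppress=True)
s=observe();R=q2R(s["orientation"]);print(s["tool_pos"],s["width"],s["contact_force"],np.degrees(np.arctan2(R[:,2]@ex,-R[2,2])))
c=eyes.camera_info("wrist");im=eyes.snapshot("wrist")[:,:,::-1].copy();cv2.imwrite("pics/w4.png",im);np.save("w4.npy",c,allow_pickle=True)
g=cv2.cvtColor(im,cv2.COLOR_BGR2GRAY)
print("col322",[(i,g[i,322]) for i in range(120,190,3)],[(i,g[i,322]) for i in range(395,440,3)])
for X in(74,-74,0):
    print(X,proj(c,s["tool_pos"]*[1,1,0]+[0,0,.011]+X/1e3*ex))
```

```text
[ 0.4221 -0.0907  0.0226] 0.16696187378188726 [ 0.2977  0.0385 -1.6785] -12.0160487071186
col322 [(120, np.uint8(193)), (123, np.uint8(194)), (126, np.uint8(194)), (129, np.uint8(194)), (132, np.uint8(195)), (135, np.uint8(197)), (138, np.uint8(196)), (141, np.uint8(195)), (144, np.uint8(196)), (147, np.uint8(197)), (150, np.uint8(193)), (153, np.uint8(187)), (156, np.uint8(190)), (159, np.uint8(187)), (162, np.uint8(190)), (165, np.uint8(129)), (168, np.uint8(124)), (171, np.uint8(136)), (174, np.uint8(163)), (177, np.uint8(157)), (180, np.uint8(164)), (183, np.uint8(164)), (186, np.uint8(165)), (189, np.uint8(165))] [(395, np.uint8(74)), (398, np.uint8(72)), (401, np.uint8(66)), (404, np.uint8(76)), (407, np.uint8(115)), (410, np.uint8(105)), (413, np.uint8(125)), (416, np.uint8(70)), (419, np.uint8(69)), (422, np.uint8(68)), (425, np.uint8(90)), (428, np.uint8(121)), (431, np.uint8(120)), (434, np.uint8(122)), (437, np.uint8(120))]
74 [324.9128 440.0497]
-74 [325.4627 160.4037]
0 [325.1769 305.7482]
```

```bash
cat > traj.py <<'E'
from fk import *
def tcp2(B,phi,y=56,a=10.7,b=4.3,off=12):
    f=np.radians(phi);t=np.radians(phi-off);C=np.array(B)-69*np.array([np.cos(f),np.sin(f)])
    T=C-a*np.array([np.sin(t),-np.cos(t)])-b*np.array([np.cos(t),np.sin(t)]);return box(T[0],y,T[1])
def plan(s,W,y=56):
    P=fit().x
    for B,p in W:
        B=np.array(B);T=tcp2(B,p,y);q,c=ik(T,p-12,P,[-.5,.04,1.9,.2,.6])
        L=B-138*np.array([np.cos(np.radians(p)),np.sin(np.radians(p))])
        print(np.round(B),p,"L",np.round(L),"q5 %.2f"%q[4],np.r_[np.round(T-s["tool_pos"],4),turn(s,toolR(p-12))].tolist())
E
python3 - <<'E'
from traj import *
s=observe()
plan(s,[((-110,88),20),((-62,90),20)]+[(ball(*a),p) for a,p in [((10,120,5),20),((20,116,5),22),((30,112,5),24),((40,107,5),26),((50,102,5),28),((60,96,5),30),((70,90,5),32),((78,84,5),34),((86,77,6),35),((94,70,9),36),((100,63,12),36),((105,56,14),36),((108,50,14),36),((107,45,11),36),((106,41,6),36)]])
E
```

```text
[-110   88] 20 L [-240.   41.] q5 0.71 [-0.0028, -0.0025, 0.0518, -0.0779, -0.2083, -0.0]
[-62  90] 20 L [-192.   43.] q5 0.74 [0.0422, -0.0192, 0.0538, -0.0779, -0.2083, -0.0]
[-59. 116.] 20 L [-189.   69.] q5 0.81 [0.045, -0.0202, 0.0798, -0.0779, -0.2083, -0.0]
[-51. 135.] 22 L [-179.   83.] q5 0.81 [0.0533, -0.0233, 0.0964, -0.0856, -0.2291, -0.0]
[-39. 152.] 24 L [-166.   96.] q5 0.81 [0.0643, -0.0274, 0.1106, -0.0934, -0.25, -0.0]
[-25. 165.] 26 L [-149.  104.] q5 0.80 [0.0784, -0.0327, 0.1215, -0.1011, -0.2708, -0.0001]
[ -9. 175.] 28 L [-131.  110.] q5 0.78 [0.0939, -0.0385, 0.1291, -0.1089, -0.2916, -0.0001]
[  8. 181.] 30 L [-112.  112.] q5 0.75 [0.1107, -0.0447, 0.1324, -0.1166, -0.3124, -0.0001]
[ 25. 183.] 32 L [-93. 110.] q5 0.70 [0.1274, -0.0509, 0.1323, -0.1244, -0.3333, -0.0001]
[ 38. 181.] 34 L [-77. 104.] q5 0.65 [0.1406, -0.0558, 0.1283, -0.1321, -0.3541, -0.0001]
[ 49. 176.] 35 L [-64.  97.] q5 0.61 [0.1515, -0.0598, 0.1224, -0.136, -0.3645, -0.0001]
[ 56. 170.] 36 L [-56.  89.] q5 0.57 [0.1588, -0.0626, 0.1154, -0.1399, -0.3749, -0.0001]
[ 59. 164.] 36 L [-53.  83.] q5 0.56 [0.1618, -0.0637, 0.109, -0.1399, -0.3749, -0.0001]
[ 61. 158.] 36 L [-51.  77.] q5 0.55 [0.1635, -0.0643, 0.1026, -0.1399, -0.3749, -0.0001]
[ 62. 152.] 36 L [-50.  71.] q5 0.53 [0.1646, -0.0647, 0.0968, -0.1399, -0.3749, -0.0001]
[ 63. 146.] 36 L [-49.  65.] q5 0.52 [0.1651, -0.0649, 0.0912, -0.1399, -0.3749, -0.0001]
[ 66. 141.] 36 L [-46.  60.] q5 0.51 [0.1678, -0.0659, 0.086, -0.1399, -0.3749, -0.0001]
```

jog_arm --pt "-0.003 -0.0025 0.03 0 0 0 -1" --pt "-0.003 -0.0025 0.052 -0.02 -0.05 0 -1" --pt "-0.003 -0.0025 0.052 -0.04 -0.1 0 -1" --pt "-0.003 -0.0025 0.052 -0.06 -0.16 0 -1" --pt "-0.003 -0.0025 0.052 -0.0779 -0.2083 0 -1" --pt "-0.003 -0.0025 0.052 -0.0779 -0.2083 0 -1" --pt "-0.003 -0.0025 0.052 -0.0779 -0.2083 0 -1"

```text
time_s: 8.7
tool_pos: [0.4196, -0.0936, 0.0747]
orientation: [0.068, 0.177, 0.982, -0.012]
contact_force: [1.0, 0.4, -0.8]
width: 0.169
gripper_force: 30.0
```

jog_arm --pt "0.015 -0.0055 0 0 0 0 -1" --pt "0.03 -0.011 0 0 0 0 -1" --pt "0.045 -0.0167 0.001 0 0 0 -1" --pt "0.048 -0.0178 0.001 0 0 0 -1" --pt "0.048 -0.0178 0.001 0 0 0 -1" --pt "0.048 -0.0178 0.001 0 0 0 -1"

```text
time_s: 9.3
tool_pos: [0.4671, -0.111, 0.0749]
orientation: [0.067, 0.177, 0.982, -0.012]
contact_force: [-0.3, -0.1, -0.5]
width: 0.172
gripper_force: 30.0
```

Run:
```python
from traj import *
np.set_printoptions(precision=4,suppress=True)
s=observe();print(s["tool_pos"],s["contact_force"],s["qpos"],turn(s,toolR(8)))
c=eyes.camera_info("scene");im=eyes.snapshot("scene")[:,:,::-1].copy()
u,v=proj(c,box(-30,55,90)).astype(int);print(u,v)
cv2.imwrite("pics/s1.png",cv2.resize(im[max(0,v-75):v+75,u-100:u+100],None,fx=4,fy=4))
plan(s,[(ball(*a),p) for a,p in [((0,118,10),20),((10,118,5),20),((20,114,5),22)]])
```

```text
[ 0.4671 -0.111   0.0749] [-0.2533 -0.087  -0.4733] [-0.4789  0.2446  2.0204  0.0251  0.7407 -1.7111] [-0.0007 -0.0015 -0.0001]
292 234
[-58.  90.] 20 L [-188.   43.] q5 0.74 [0.0011, -0.0004, 0.0015, -0.0007, -0.0015, -0.0001]
[-57. 116.] 20 L [-187.   68.] q5 0.81 [0.002, -0.0007, 0.0271, -0.0007, -0.0015, -0.0001]
[-49. 134.] 22 L [-177.   83.] q5 0.81 [0.0102, -0.0038, 0.0434, -0.0084, -0.0223, -0.0001]
```

View pics/s1.png

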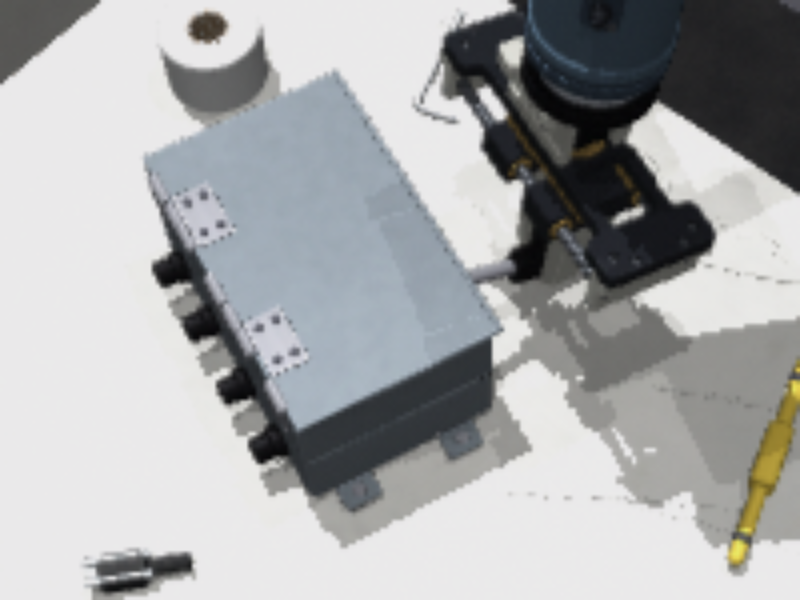

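The crop shows the stay's rod (about 490,270) going in under the lip, with the gripper clear of the cover. Next I lift the cover.

jog_arm --pt "0 0 0.008 0 0 0 -1" --pt "0.001 0 0.016 0 0 0 -1" --pt "0.002 -0.0007 0.024 0 0 0 -1" --pt "0.003 -0.001 0.029 -0.002 -0.005 0 -1" --pt "0.006 -0.002 0.036 -0.004 -0.012 0 -1" --pt "0.01 -0.0037 0.0434 -0.0077 -0.0208 0 -1" --pt "0.013 -0.005 0.048 -0.01 -0.028 0 -1" --pt "0.016 -0.006 0.053 -0.013 -0.035 0 -1" --pt "0.0193 -0.0071 0.0583 -0.0155 -0.0417 0 -1" --pt "0.0193 -0.0071 0.0583 -0.0155 -0.0417 0 -1"

```text
time_s: 10.35
tool_pos: [0.4879, -0.1189, 0.1346]
orientation: [0.104, 0.176, 0.979, -0.019]
contact_force: [-0.6, -0.0, -2.5]
width: 0.169
gripper_force: 30.0
```

Run:
```python
from traj import *
np.set_printoptions(precision=4,suppress=True)
s=observe();print(s["tool_pos"],s["contact_force"],s["wrist_torque"],turn(s,toolR(12)))
plan(s,[(ball(*a),p) for a,p in [((30,112,5),24),((40,107,5),26),((50,102,5),28),((60,96,5),30),((70,90,5),32),((78,84,5),34),((86,77,6),35)]])
```

```text
[ 0.4879 -0.1189  0.1346] [-0.5771 -0.0453 -2.4626] [ 0.1863  0.4462 -0.0346] [0.0006 0.0012 0.    ]
[-39. 152.] 24 L [-166.   96.] q5 0.81 [-0.0014, 0.0006, -0.0014, 0.0006, 0.0012, 0.0]
[-25. 165.] 26 L [-149.  104.] q5 0.80 [0.0127, -0.0046, 0.0094, -0.0071, -0.0196, 0.0]
[ -9. 175.] 28 L [-131.  110.] q5 0.78 [0.0282, -0.0104, 0.017, -0.0149, -0.0405, 0.0]
[  8. 181.] 30 L [-112.  112.] q5 0.75 [0.045, -0.0166, 0.0204, -0.0226, -0.0613, 0.0]
[ 25. 183.] 32 L [-93. 110.] q5 0.70 [0.0617, -0.0228, 0.0203, -0.0304, -0.0821, 0.0]
[ 38. 181.] 34 L [-77. 104.] q5 0.65 [0.0749, -0.0277, 0.0162, -0.0381, -0.1029, 0.0]
[ 49. 176.] 35 L [-64.  97.] q5 0.61 [0.0858, -0.0318, 0.0104, -0.042, -0.1134, 0.0]
```

jog_arm --pt "0.006 -0.002 0.005 -0.003 -0.01 0 -1" --pt "0.0127 -0.0046 0.0094 -0.007 -0.0196 0 -1" --pt "0.02 -0.0075 0.0135 -0.011 -0.03 0 -1" --pt "0.0282 -0.0104 0.017 -0.0149 -0.0405 0 -1" --pt "0.0365 -0.0135 0.019 -0.019 -0.051 0 -1" --pt "0.045 -0.0166 0.0204 -0.0226 -0.0613 0 -1" --pt "0.053 -0.02 0.0206 -0.0265 -0.072 0 -1" --pt "0.0617 -0.0228 0.0203 -0.0304 -0.0821 0 -1" --pt "0.068 -0.025 0.0185 -0.034 -0.092 0 -1" --pt "0.0749 -0.0277 0.0162 -0.0381 -0.1029 0 -1" --pt "0.0749 -0.0277 0.0162 -0.0381 -0.1029 0 -1"

```text
time_s: 11.45
tool_pos: [0.5623, -0.1463, 0.1493]
orientation: [0.187, 0.174, 0.966, -0.033]
contact_force: [-2.7, 1.3, -1.1]
width: 0.172
gripper_force: 30.0
```

Run:
```python
from traj import *
np.set_printoptions(precision=4,suppress=True)
s=observe();print(s["tool_pos"],s["contact_force"],s["wrist_torque"],turn(s,toolR(22)))
c=eyes.camera_info("wrist");im=eyes.snapshot("wrist")[:,:,::-1].copy();cv2.imwrite("pics/w5.png",im);np.save("w5.npy",c,allow_pickle=True)
a=eyes.snapshot("scene")[:,:,::-1].copy();cv2.imwrite("pics/s2.png",a)
B=np.array([38,181]);
print("front wall top",[proj(c,box(-57,55+d,65)) for d in(-8,0,8)],"L end tip",proj(c,box(-77-4,56,104-3)),"box front corners",proj(c,box(-63,105,56)),proj(c,box(-63,-105,56)))
out=np.zeros((480,800,3),np.uint8);out[:,:480]=im[:,80:560];sc=eyes.camera_info("scene");u,v=proj(sc,box(-20,40,110)).astype(int);out[:320,480:]=cv2.resize(a[v-80:v+80,u-80:u+80],(320,320));print("crop",u-80,v-80)
cv2.imwrite("pics/c2.png",out)
plan(s,[(ball(*a),p) for a,p in [((86,77,6),35),((94,70,9),36),((100,63,12),36),((105,56,14),36),((108,50,14),36),((107,45,11),36),((106,41,6),36)]])
```

```text
[ 0.5623 -0.1463  0.1493] [-2.717   1.342  -1.1135] [ 0.1672  0.6667 -0.0335] [-0.0007 -0.0012  0.    ]
front wall top [array([309.8888, 174.2463]), array([322.7911, 174.2607]), array([335.693, 174.275])] L end tip [325.009  166.6186] box front corners [402.2595 158.8425] [ 68.407  158.4651]
crop 205 146
[ 49. 176.] 35 L [-64.  97.] q5 0.61 [0.0114, -0.0043, -0.0043, -0.0046, -0.0116, 0.0]
[ 56. 170.] 36 L [-56.  89.] q5 0.57 [0.0187, -0.0071, -0.0114, -0.0084, -0.022, 0.0]
[ 59. 164.] 36 L [-53.  83.] q5 0.56 [0.0217, -0.0082, -0.0177, -0.0084, -0.022, 0.0]
[ 61. 158.] 36 L [-51.  77.] q5 0.55 [0.0235, -0.0088, -0.0241, -0.0084, -0.022, 0.0]
[ 62. 152.] 36 L [-50.  71.] q5 0.53 [0.0246, -0.0092, -0.03, -0.0084, -0.022, 0.0]
[ 63. 146.] 36 L [-49.  65.] q5 0.52 [0.025, -0.0094, -0.0356, -0.0084, -0.022, 0.0]
[ 66. 141.] 36 L [-46.  60.] q5 0.51 [0.0277, -0.0104, -0.0408, -0.0084, -0.022, 0.0]
```

View pics/c2.png

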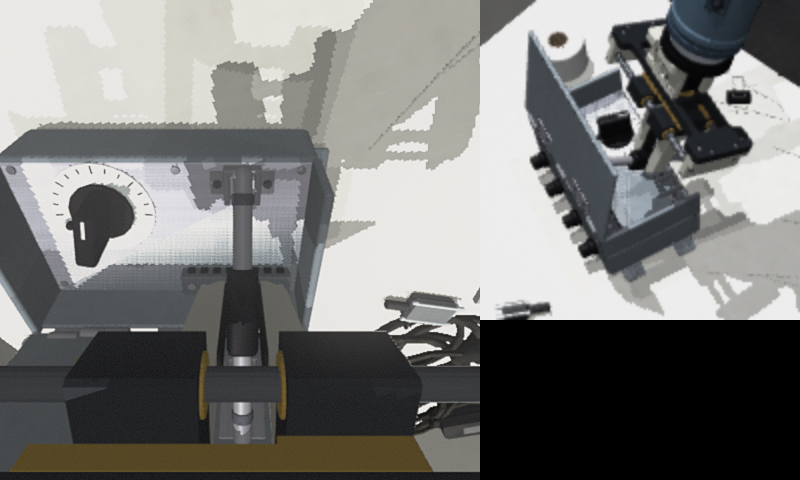

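The wrist view shows the stay's lower end at about column 322, row 166. That is where I predicted, so it hasn't slipped, and the shoe is centred under it at about (323,185). The cover is almost upright. Next I push the ball over the rib.

jog_arm --pt "0.006 -0.002 -0.002 -0.002 -0.006 0 -1" --pt "0.0114 -0.0043 -0.0043 -0.0046 -0.0116 0 -1" --pt "0.015 -0.0057 -0.0078 -0.0065 -0.017 0 -1" --pt "0.0187 -0.0071 -0.0114 -0.0084 -0.022 0 -1" --pt "0.0205 -0.0077 -0.0145 -0.0084 -0.022 0 -1" --pt "0.0217 -0.0082 -0.0177 -0.0084 -0.022 0 -1" --pt "0.0228 -0.0085 -0.021 -0.0084 -0.022 0 -1" --pt "0.0235 -0.0088 -0.0241 -0.0084 -0.022 0 -1" --pt "0.0241 -0.009 -0.027 -0.0084 -0.022 0 -1" --pt "0.0246 -0.0092 -0.03 -0.0084 -0.022 0 -1" --pt "0.0246 -0.0092 -0.03 -0.0084 -0.022 0 -1"

```text
time_s: 12.65
tool_pos: [0.5912, -0.1573, 0.1242]
orientation: [0.21, 0.173, 0.961, -0.038]
contact_force: [3.5, 0.7, 10.1]
width: 0.169
gripper_force: 30.0
```

Run:
```python
from traj import *
np.set_printoptions(precision=4,suppress=True)
s=observe();print(s["tool_pos"],s["contact_force"],s["contact_force"]@ex,s["wrist_torque"],turn(s,toolR(24)))
plan(s,[(ball(*a),p) for a,p in [((108,50,14),36),((107,45,11),36),((106,41,6),36),((104,41,6),36)]])
sc=eyes.camera_info("scene");a=eyes.snapshot("scene");cv2.imwrite("pics/s3.png",a[:,:,::-1])
# cover top edge, far (-y) corner prediction for angles
for th in(90,95,100,105,110):
    print(th,[proj(sc,box(*(lambda b:(b[0],y,b[1]))(ball(th,130,0)))).round(1).tolist() for y in(106,-106)])
```

```text
[ 0.5912 -0.1573  0.1242] [ 3.5167  0.7084 10.0899] 3.04922337621809 [-0.0432 -1.2115  0.0469] [0.0029 0.0069 0.0005]
[ 62. 152.] 36 L [-50.  71.] q5 0.53 [-0.0043, 0.0017, -0.0048, 0.0029, 0.0069, 0.0005]
[ 63. 146.] 36 L [-49.  65.] q5 0.52 [-0.0039, 0.0016, -0.0105, 0.0029, 0.0069, 0.0005]
[ 66. 141.] 36 L [-46.  60.] q5 0.51 [-0.0011, 0.0006, -0.0157, 0.0029, 0.0069, 0.0005]
[ 64. 141.] 36 L [-48.  60.] q5 0.51 [-0.0025, 0.0011, -0.0155, 0.0029, 0.0069, 0.0005]
90 [[260.9, 237.9], [218.3, 164.1]]
95 [[255.8, 240.4], [213.5, 166.3]]
100 [[250.7, 243.2], [208.9, 168.7]]
105 [[245.8, 246.3], [204.4, 171.4]]
110 [[241.1, 249.4], [200.1, 174.4]]
```

Run:
```python
from traj import *
c=eyes.camera_info("wrist");im=eyes.snapshot("wrist")[:,:,::-1].copy();a=cv2.imread("pics/s3.png")
out=np.zeros((600,800,3),np.uint8);out[:,:400]=cv2.resize(im[120:300,270:390],(400,600));
sc=eyes.camera_info("scene");u,v=proj(sc,box(0,40,130)).astype(int);out[:400,400:]=cv2.resize(a[v-70:v+70,u-70:u+70],(400,400));print(u-70,v-70,400/140)
cv2.imwrite("pics/c3.png",out)
print("L pred tip",proj(c,box(-50-4+4,56,71+5)),"shoe wall top",[proj(c,box(x,55+d,65)).round(0).tolist() for x in(-59,-55) for d in(-8,8)])
```

```text
206 156 2.857142857142857
L pred tip [325.79580393 164.5407896 ] shoe wall top [[307.0, 137.0], [340.0, 137.0], [308.0, 144.0], [340.0, 144.0]]
```

View pics/c3.png

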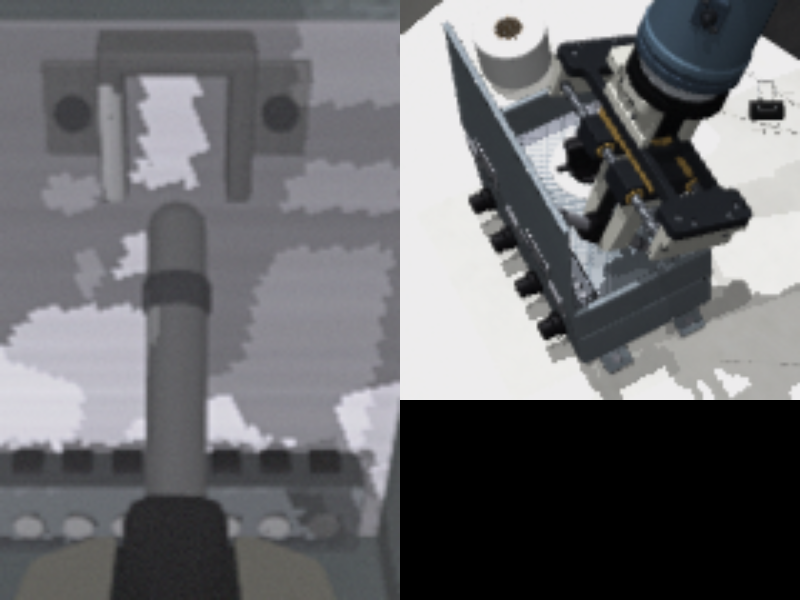

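```bash
cat > chk.py <<'E'
from traj import *
from scipy.optimize import brentq
def Cbox(s,a=10.7,b=4.3):
    R=q2R(s["orientation"]);t=np.arctan2(R[:,2]@ex,-R[2,2]);T=(s["tool_pos"]-O)*1e3
    x,y,z=T@ex,T@ey,T[2];return np.array([x,z])+a*np.array([np.sin(t),-np.cos(t)])+b*np.array([np.cos(t),np.sin(t)]),np.degrees(t),y
def phi_from(c,C,row,col=322.5):
    f=lambda p:proj(c,box(C[0]-69*np.cos(np.radians(p)),55,C[1]-69*np.sin(np.radians(p))))[1]-row
    return [(p,round(float(f(p)),1)) for p in(20,25,30,35,40,45,50)]
E
python3 - <<'E'
from chk import *
s=observe();C,t,y=Cbox(s);print("C",C,"t",t,"y",y,s["contact_force"])
print(phi_from(eyes.camera_info("wrist"),C,190))
c5=np.load("w5.npy",allow_pickle=True).item();im=cv2.cvtColor(cv2.imread("pics/w5.png"),cv2.COLOR_BGR2GRAY);print(im[155:185,322].tolist())
s5=dict(tool_pos=np.array([.5623,-.1463,.1493]),orientation=np.array([.187,.174,.966,-.033]));C5,t5,_=Cbox(s5);print(C5,t5,phi_from(c5,C5,175))
# scene: hinge & cover line
sc=eyes.camera_info("scene");print("hinge",proj(sc,box(60,106,100)),proj(sc,box(60,-106,100)))
g=cv2.cvtColor(cv2.imread("pics/s3.png"),cv2.COLOR_BGR2GRAY)
for r in range(158,240,6):print(r,g[r,200:275].tolist())
E
```

```text
C [ 11.39070769 116.53888345] t 24.713945365660354 y 55.62827527904042 [ 1.86293986e+00 -6.37259026e-03  1.14015649e+01]
[(20, -13.0), (25, -15.2), (30, -16.1), (35, -15.9), (40, -14.7), (45, -12.5), (50, -9.5)]
[87, 100, 110, 116, 127, 126, 126, 154, 173, 119, 93, 88, 95, 94, 96, 96, 98, 99, 105, 107, 108, 105, 107, 106, 106, 107, 110, 109, 108, 107]
[-20.23773506 140.97575149] 21.898219056118013 [(20, 0.6), (25, -0.9), (30, -1.2), (35, -0.4), (40, 1.4), (45, 4.1), (50, 7.5)]
hinge [267.22832309 266.41062573] [228.44022449 197.84635956]
158 [88, 88, 89, 89, 90, 89, 88, 88, 89, 88, 90, 90, 91, 92, 91, 92, 92, 91, 227, 231, 236, 236, 236, 236, 236, 236, 236, 236, 236, 236, 236, 236, 236, 236, 236, 236, 233, 236, 236, 236, 236, 236, 236, 236, 236, 236, 236, 236, 236, 236, 236, 236, 236, 236, 236, 236, 236, 236, 236, 236, 236, 236, 236, 236, 236, 236, 236, 236, 236, 236, 236, 236, 236, 236, 236]
164 [89, 90, 90, 90, 90, 90, 90, 90, 91, 90, 91, 227, 236, 236, 236, 236, 236, 236, 236, 236, 202, 191, 169, 194, 235, 236, 236, 236, 236, 236, 236, 231, 236, 236, 236, 236, 236, 236, 236, 183, 
[... 3698 characters left out ...]
 [236, 236, 236, 236, 236, 236, 236, 236, 236, 236, 236, 236, 236, 235, 235, 235, 234, 234, 235, 234, 234, 234, 234, 234, 235, 235, 235, 234, 234, 234, 235, 230, 77, 46, 93, 198, 205, 202, 203, 202, 77, 50, 52, 63, 133, 114, 60, 56, 57, 56, 56, 57, 57, 57, 58, 58, 59, 58, 58, 151, 198, 159, 80, 46, 78, 145, 157, 167, 200, 202, 157, 94, 55, 41, 29]
236 [236, 236, 236, 236, 236, 236, 236, 236, 236, 236, 236, 236, 236, 236, 236, 235, 235, 236, 235, 234, 234, 234, 234, 234, 235, 235, 236, 235, 235, 235, 235, 235, 235, 235, 230, 157, 150, 150, 150, 151, 150, 64, 38, 25, 23, 47, 55, 62, 88, 59, 143, 64, 57, 57, 57, 57, 57, 58, 60, 59, 58, 53, 88, 186, 160, 147, 198, 106, 27, 24, 34, 36, 17, 13, 8]
```

```bash
cat >> traj.py <<'E'
def plan2(s,W,off,a=10.7,b=3,y=56,P=[None]):
    if P[0] is None:P[0]=fit().x
    for B,p in W:
        B=np.array(B);T=tcp2(B,p,y,a,b,off);q,c=ik(T,p-off,P[0],[-.5,.04,1.9,.2,.6])
        L=B-138*np.array([np.cos(np.radians(p)),np.sin(np.radians(p))])
        print(np.round(B),p,"L",np.round(L),"q5 %.2f"%q[4],np.r_[np.round(T-s["tool_pos"],4),turn(s,toolR(p-off))].tolist())
E
python3 - <<'E'
from traj import *
s=observe();print(s["tool_pos"],s["contact_force"],s["time_s"])
plan2(s,[((52,172),53.5),((50,182),53.5)]+[(ball(*a),p) for a,p in [((70,90,5),50),((60,96,5),46),((50,102,5),42),((40,107,5),37),((30,112,5),32),((20,116,5),27),((10,120,5),22),((1,123,5),19)]]+[((-95,92),19),((-130,92),15),((-190,130),0)],29)
E
```

```text
[ 0.59141263 -0.15761018  0.12446105] [ 1.86293986e+00 -6.37259026e-03  1.14015649e+01] 12.75
[ 52 172] 53.5 L [-30.  61.] q5 0.54 [0.0009, 0.0001, 0.0006, 0.0014, 0.002, 0.0005]
[ 50 182] 53.5 L [-32.  71.] q5 0.56 [-0.001, 0.0008, 0.0106, 0.0014, 0.002, 0.0005]
[ 25. 183.] 50 L [-64.  77.] q5 0.65 [-0.0275, 0.0106, 0.0145, 0.015, 0.0385, 0.0005]
[  8. 181.] 46 L [-88.  81.] q5 0.74 [-0.0461, 0.0175, 0.0159, 0.0305, 0.0801, 0.0004]
[ -9. 175.] 42 L [-112.   83.] q5 0.82 [-0.0646, 0.0244, 0.014, 0.046, 0.1218, 0.0004]
[-25. 165.] 37 L [-135.   82.] q5 0.92 [-0.0821, 0.0309, 0.0091, 0.0654, 0.1738, 0.0004]
[-39. 152.] 32 L [-157.   79.] q5 1.00 [-0.0979, 0.0368, 0.0012, 0.0848, 0.2259, 0.0004]
[-51. 135.] 27 L [-174.   72.] q5 1.07 [-0.1103, 0.0414, -0.01, 0.1041, 0.278, 0.0003]
[-59. 116.] 22 L [-187.   64.] q5 1.14 [-0.1196, 0.0449, -0.0234, 0.1235, 0.33, 0.0003]
[-63.  97.] 19 L [-194.   52.] q5 1.16 [-0.124, 0.0465, -0.0387, 0.1352, 0.3613, 0.0003]
[-95  92] 19 L [-225.   47.] q5 1.12 [-0.1539, 0.0576, -0.0439, 0.1352, 0.3613, 0.0003]
[-130   92] 15 L [-263.   56.] q5 1.18 [-0.1873, 0.0701, -0.0392, 0.1507, 0.4029, 0.0003]
[-190  130] 0 L [-328.  130.] q5 1.51 [-0.243, 0.0908, 0.0164, 0.2088, 0.5591, 0.0002]
```

jog_arm --pt "0.003 0 0.01 0 0 0 -1" --pt "0.002 -0.001 0.02 0 0 0 -1" --pt "-0.01 0.004 0.024 0.006 0.015 0 -1" --pt "-0.023 0.009 0.024 0.012 0.032 0 -1" --pt "-0.042 0.016 0.024 0.028 0.073 0 -1" --pt "-0.06 0.023 0.022 0.043 0.115 0 -1" --pt "-0.078 0.029 0.016 0.062 0.167 0 -1" --pt "-0.094 0.035 0.008 0.082 0.22 0 -1" --pt "-0.106 0.04 -0.004 0.1 0.271 0 -1" --pt "-0.115 0.043 -0.018 0.12 0.323 0 -1" --pt "-0.119 0.045 -0.034 0.132 0.355 0 -1" --pt "-0.119 0.045 -0.038 0.132 0.355 0 -1"

```text
time_s: 13.95
tool_pos: [0.4673, -0.1103, 0.0801]
orientation: [-0.088, 0.176, 0.98, 0.016]
contact_force: [-0.8, -0.2, -2.8]
width: 0.169
gripper_force: 30.0
```

Run:
```python
from traj import *
s=observe();print(s["tool_pos"],s["contact_force"],turn(s,toolR(-10)))
eyes_c=eyes.camera_info("wrist");im=eyes.snapshot("wrist")[:,:,::-1];cv2.imwrite("pics/w6.png",im);g=cv2.cvtColor(im.copy(),cv2.COLOR_BGR2GRAY);print(g[100:260:4,322].tolist())
for p in(10,15,19,23,27): print(p,proj(eyes_c,tcp2((-63,97),19,56,10.7,3,29)+(-74*np.cos(np.radians(p))*ex-74*np.sin(np.radians(p))*ez+69*0*ex)/1e3))
plan2(s,[((-63,95),19),((-95,90),19),((-130,92),15),((-190,130),0),((-190,40),0),((-190,13),0)],29)
```

```text
[ 0.46731849 -0.11032693  0.08012728] [-0.81266245 -0.16662712 -2.80771538] [-0.0014 -0.0032  0.    ]
[188, 187, 186, 186, 188, 185, 185, 185, 183, 186, 184, 173, 182, 176, 173, 172, 172, 172, 173, 172, 103, 119, 120, 120, 120, 98, 79, 74, 123, 120, 121, 121, 120, 121, 118, 122, 120, 118, 117, 120]
10 [324.12638266 161.55875068]
15 [324.05286796 165.65196958]
19 [323.99756795 169.47614037]
23 [323.94532799 173.72948185]
27 [323.89607526 178.36353991]
[-63  95] 19 L [-193.   50.] q5 1.16 [0.0002, -0.0008, 0.0035, -0.0014, -0.0032, 0.0]
[-95  90] 19 L [-225.   45.] q5 1.12 [-0.0298, 0.0104, -0.0015, -0.0014, -0.0032, 0.0]
[-130   92] 15 L [-263.   56.] q5 1.18 [-0.0632, 0.0228, 0.0051, 0.0141, 0.0385, 0.0]
[-190  130] 0 L [-328.  130.] q5 1.51 [-0.119, 0.0435, 0.0607, 0.0722, 0.1947, 0.0001]
[-190   40] 0 L [-328.   40.] q5 1.31 [-0.119, 0.0435, -0.0293, 0.0722, 0.1947, 0.0001]
[-190   13] 0 L [-328.   13.] q5 1.25 [-0.119, 0.0435, -0.0563, 0.0722, 0.1947, 0.0001]
```

jog_arm --pt "-0.01 0.0035 -0.003 0 0 0 -1" --pt "-0.02 0.007 -0.003 0 0 0 -1" --pt "-0.03 0.0104 -0.003 0 0 0 -1" --pt "-0.05 0.018 -0.003 0 0 0 -1" --pt "-0.063 0.023 0.005 0 0 0 -1" --pt "-0.063 0.023 0.005 0 0 0 -1" --pt "-0.063 0.023 0.005 0 0 0 -1"

```text
time_s: 14.7
tool_pos: [0.4049, -0.0875, 0.0877]
orientation: [-0.085, 0.176, 0.98, 0.015]
contact_force: [-0.6, -0.1, -1.3]
width: 0.171
gripper_force: 30.0
```

Run:
```python
from chk import *
s=observe();print(s["tool_pos"],s["contact_force"])
C,t,y=Cbox(s,10.7,3);c=eyes.camera_info("wrist");im=eyes.snapshot("wrist")[:,:,::-1].copy();cv2.imwrite("pics/w7.png",im);g=cv2.cvtColor(im,cv2.COLOR_BGR2GRAY)
print(C,t,y,g[150:200,322].tolist(),g[400:445:2,322].tolist())
for p in(10,14,18,22,26):
    d=np.array([np.cos(np.radians(p)),np.sin(np.radians(p))])*69
    print(p,proj(c,box(C[0]-d[0],55,C[1]-d[1]))[1],proj(c,box(C[0]+d[0],55,C[1]+d[1]))[1])
ct=eyes.camera_info("top");ti=cv2.imread("pics/top0.png")
print("edge",cast(ct,(330,372),0),cast(ct,(250,370),0))
plan2(s,[((-131,60),0),((-131,13),0),((-131,11),0)],29)
```

```text
[ 0.40491961 -0.08752781  0.08768737] [-0.61439855 -0.05652744 -1.27291554]
[-195.10813731   76.62995751] -9.949413707181645 56.30896123586631 [218, 218, 218, 218, 220, 217, 219, 219, 220, 217, 218, 217, 220, 219, 217, 216, 210, 208, 208, 206, 208, 205, 205, 210, 209, 209, 211, 211, 215, 196, 134, 114, 122, 131, 139, 140, 141, 139, 142, 135, 141, 142, 139, 140, 140, 141, 137, 139, 139, 139] [44, 74, 93, 92, 93, 91, 94, 95, 93, 94, 93, 93, 94, 93, 90, 116, 138, 52, 52, 54, 53, 51, 64]
10 175.00223018328177 444.15894054650516
14 177.34746634090703 449.1579444892027
18 180.16741472245715 453.70175795761475
22 183.41640337706514 457.7229078409588
26 187.0525462471009 461.1484563266496
edge [ 0.29408922 -0.12113082  0.        ] [0.2932535 0.0458637 0.       ]
[-131   60] 0 L [-269.   60.] q5 1.42 [-0.0013, 0.0001, -0.0169, 0.074, 0.1983, -0.0001]
[-131   13] 0 L [-269.   13.] q5 1.33 [-0.0013, 0.0001, -0.0639, 0.074, 0.1983, -0.0001]
[-131   11] 0 L [-269.   11.] q5 1.32 [-0.0013, 0.0001, -0.0659, 0.074, 0.1983, -0.0001]
```

jog_arm --pt "0 0 0 0.026 0.07 0 -1" --pt "-0.001 0 -0.01 0.052 0.14 0 -1" --pt "-0.001 0 -0.025 0.0775 0.208 0 -1" --pt "-0.001 0 -0.04 0.0775 0.208 0 -1" --pt "-0.001 0 -0.052 0.0775 0.208 0 -1" --pt "-0.001 0 -0.06 0.0775 0.208 0 -1" --pt "-0.001 0 -0.064 0.0775 0.208 0 -1" --pt "-0.001 0 -0.064 0.0775 0.208 0 -1"

```text
time_s: 15.55
tool_pos: [0.4034, -0.0872, 0.023]
orientation: [-0.255, 0.171, 0.951, 0.046]
contact_force: [0.0, 1.0, -1.0]
width: 0.17
gripper_force: 30.0
```

jog_arm --pt "0 0 0 0 0 0 -0.2" --pt "0 0 0 0 0 0 -0.2" --pt "0 0 0 0 0 0 -0.2" --pt "-0.001 0 0 -0.03 -0.078 0 -0.2" --pt "-0.002 0.001 0 -0.06 -0.156 0 -0.2" --pt "-0.0025 0.001 0 -0.09 -0.234 0 -0.2" --pt "-0.0025 0.001 0 -0.1147 -0.3083 0 -0.2" --pt "-0.0025 0.001 0 -0.1147 -0.3083 0 -0.2"

```text
time_s: 16.35
tool_pos: [0.3971, -0.0842, 0.0231]
orientation: [-0.005, 0.177, 0.984, 0.001]
contact_force: [-0.7, 0.9, 0.3]
width: 0.405
gripper_force: 0.0
```

Run:
```python
from chk import *
s=observe();print(s["tool_pos"],s["contact_force"],turn(s,toolR(0)))
c=eyes.camera_info("wrist");im=eyes.snapshot("wrist")[:,:,::-1].copy();cv2.imwrite("pics/w8.png",im);g=cv2.cvtColor(im,cv2.COLOR_BGR2GRAY)
T=s["tool_pos"]
for X in(-74,-22,22,74):print(X,proj(c,T*[1,1,0]+ez*(.011 if abs(X)>30 else .022)+X/1e3*ex).round(1))
for k in(312,317,322,327,332):print(k,g[140:300:3,k].tolist())
print(g[230,290:360].tolist());print(g[200,290:360].tolist())
```

```text
[ 0.39711744 -0.08417441  0.02311806] [-0.66753525  0.8710756   0.25222215] [-0.0026 -0.0061 -0.0001]
-74 [325.7 154.2]
-22 [325.5 269.4]
22 [325.1 350.4]
74 [324.6 416.4]
312 [217, 216, 217, 218, 219, 220, 219, 221, 220, 220, 219, 218, 181, 117, 124, 124, 122, 124, 123, 123, 125, 90, 84, 86, 88, 97, 119, 119, 119, 120, 119, 120, 82, 80, 80, 81, 78, 80, 79, 76, 77, 76, 78, 78, 75, 79, 52, 40, 42, 40, 40, 42, 39, 35]
317 [218, 216, 219, 218, 219, 220, 220, 219, 219, 219, 221, 133, 131, 144, 120, 162, 159, 159, 155, 157, 158, 146, 91, 94, 93, 94, 154, 151, 152, 153, 152, 151, 89, 90, 91, 91, 93, 89, 88, 90, 89, 85, 89, 87, 85, 88, 88, 41, 37, 37, 38, 40, 40, 37]
322 [218, 218, 219, 218, 218, 219, 218, 218, 220, 219, 205, 102, 127, 139, 147, 153, 150, 149, 151, 151, 151, 136, 96, 95, 90, 89, 146, 144, 146, 145, 142, 142, 146, 92, 88, 89, 90, 89, 91, 90, 89, 89, 89, 91, 88, 87, 88, 36, 37, 39, 40, 37, 35, 39]
327 [218, 216, 218, 220, 220, 217, 219, 218, 218, 220, 142, 133, 101, 117, 122, 123, 121, 122, 122, 121, 121, 110, 84, 84, 82, 86, 118, 119, 115, 117, 117, 115, 87, 89, 86, 85, 85, 
[... 326 characters left out ...]
5]
[174, 125, 120, 123, 123, 126, 122, 122, 121, 124, 120, 122, 122, 120, 120, 121, 122, 120, 121, 117, 116, 114, 119, 128, 130, 139, 143, 152, 161, 168, 161, 152, 142, 132, 128, 126, 120, 117, 110, 98, 87, 100, 125, 123, 123, 122, 124, 124, 121, 125, 120, 124, 123, 122, 122, 124, 122, 122, 123, 122, 126, 123, 122, 120, 120, 122, 122, 124, 123, 123]
[142, 186, 199, 197, 197, 196, 195, 195, 196, 195, 194, 197, 194, 197, 195, 196, 196, 200, 200, 202, 178, 129, 125, 130, 137, 141, 146, 158, 173, 154, 120, 147, 151, 139, 132, 128, 124, 121, 113, 106, 95, 97, 121, 130, 130, 126, 129, 125, 123, 123, 124, 124, 163, 200, 200, 198, 200, 199, 198, 198, 206, 216, 220, 220, 219, 219, 221, 219, 218, 219]
```

jog_arm --pt "0.0103 -0.0038 -0.001 -0.0026 -0.0061 0 -0.2" --pt "0.0103 -0.0038 -0.001 -0.0026 -0.0061 0 -0.2" --pt "0.0103 -0.0038 -0.001 -0.0026 -0.0061 0 -1" --pt "0.0103 -0.0038 -0.001 -0.0026 -0.0061 0 -1" --pt "0.0103 -0.0038 -0.001 -0.0026 -0.0061 0 -1" --pt "0.0103 -0.0038 -0.001 -0.0026 -0.0061 0 -1"

```text
time_s: 17.0
tool_pos: [0.4112, -0.09, 0.0216]
orientation: [0.0, 0.177, 0.984, -0.0]
contact_force: [0.1, -0.9, -0.5]
width: 0.172
gripper_force: 30.0
```

Run:
```python
from chk import *
s=observe();print(s["tool_pos"],s["contact_force"],turn(s,toolR(0)),s["width"])
A=dict(off=0,a=11.2,b=-5)
W=[((-108,85),12),((-58,90),12)]+[(ball(*a),p) for a,p in [((10,119,5),12),((20,115,5),13),((30,110,5),14),((40,104,5),15),((50,97,5),15),((58,90,5),14),((66,83,5),12),((68,76,6),10),((69,70,8),9),((69,64,10),8),((69,58,12.5),8),((69,53,13.5),8),((69,49,13),8),((69,45,10),8),((69,43,7),8)]]
plan2(s,W,**A)
```

```text
[ 0.41117197 -0.09001059  0.02159462] [ 0.08644292 -0.91334858 -0.45313148] [ 0.0004  0.0005 -0.0001] 0.1716298158182914
[-108   85] 12 L [-243.   56.] q5 0.64 [0.0155, -0.0059, 0.0611, -0.0461, -0.1245, -0.0001]
[-58  90] 12 L [-193.   61.] q5 0.68 [0.0623, -0.0234, 0.0661, -0.0461, -0.1245, -0.0001]
[-58. 116.] 12 L [-193.   87.] q5 0.75 [0.0623, -0.0233, 0.0918, -0.0461, -0.1245, -0.0001]
[-50. 135.] 13 L [-184.  104.] q5 0.78 [0.0701, -0.0262, 0.1096, -0.05, -0.1349, -0.0001]
[-38. 151.] 14 L [-172.  117.] q5 0.80 [0.0814, -0.0304, 0.1245, -0.0538, -0.1453, -0.0001]
[-23. 163.] 15 L [-156.  127.] q5 0.81 [0.0954, -0.0357, 0.1357, -0.0577, -0.1558, -0.0001]
[ -6. 171.] 15 L [-139.  135.] q5 0.84 [0.1111, -0.0415, 0.1438, -0.0577, -0.1558, -0.0001]
[  8. 174.] 14 L [-126.  140.] q5 0.88 [0.1244, -0.0464, 0.1475, -0.0538, -0.1453, -0.0001]
[ 22. 174.] 12 L [-113.  145.] q5 0.94 [0.137, -0.0511, 0.1498, -0.0461, -0.1245, -0.0001]
[ 26. 168.] 10 L [-110.  144.] q5 0.98 [0.141, -0.0526, 0.1465, -0.0383, -0.1037, -0.0001]
[ 27. 162.] 9 L [-109.  141.] q5 1.00 [0.1424, -0.0531, 0.1419, -0.0345, -0.0933, -0.0001]
[ 28. 156.] 8 L [-109.  137.] q5 1.01 [0.1427, -0.0532, 0.1368, -0.0306, -0.0829, -0.0001]
[ 28. 150.] 8 L [-109.  130.] q5 0.99 [0.1425, -0.0532, 0.1303, -0.0306, -0.0829, -0.0001]
[ 28. 145.] 8 L [-108.  125.] q5 0.98 [0.1433, -0.0535, 0.1252, -0.0306, -0.0829, -0.0001]
[ 30. 141.] 8 L [-106.  122.] q5 0.97 [0.1451, -0.0541, 0.1217, -0.0306, -0.0829, -0.0001]
[ 35. 138.] 8 L [-102.  119.] q5 0.97 [0.1491, -0.0556, 0.119, -0.0306, -0.0829, -0.0001]
[ 38. 138.] 8 L [-99. 118.] q5 0.97 [0.1524, -0.0568, 0.1182, -0.0306, -0.0829, -0.0001]
```

Run:
```python
from chk import *
s=observe()
A=dict(off=0,a=11.2,b=-5)
W=[(ball(*a),p) for a,p in [((58,92,5),14),((66,88,5),12),((73,84,5),9),((78,79,5),7),((79,74,7),6),((79,68,9),6),((79,62,11),6),((79,57,13),6),((79,52,14),6),((80,48,13),6),((81,45,9),6),((82,42,6),6)]]
plan2(s,W,**A)
```

```text
[  7. 175.] 14 L [-127.  142.] q5 0.88 [0.1234, -0.0461, 0.1492, -0.0538, -0.1453, -0.0001]
[ 20. 178.] 12 L [-115.  150.] q5 0.95 [0.1351, -0.0504, 0.1544, -0.0461, -0.1245, -0.0001]
[ 31. 179.] 9 L [-106.  157.] q5 1.04 [0.1454, -0.0542, 0.1583, -0.0345, -0.0933, -0.0001]
[ 39. 176.] 7 L [-98. 159.] q5 1.09 [0.153, -0.0571, 0.158, -0.0267, -0.0724, -0.0001]
[ 39. 171.] 6 L [-98. 157.] q5 1.10 [0.1534, -0.0572, 0.1542, -0.0229, -0.062, -0.0001]
[ 38. 165.] 6 L [-99. 151.] q5 1.09 [0.1526, -0.0569, 0.1479, -0.0229, -0.062, -0.0001]
[ 37. 159.] 6 L [-100.  144.] q5 1.07 [0.1518, -0.0566, 0.1416, -0.0229, -0.062, -0.0001]
[ 36. 153.] 6 L [-101.  139.] q5 1.06 [0.1509, -0.0563, 0.1363, -0.0229, -0.062, -0.0001]
[ 36. 148.] 6 L [-101.  134.] q5 1.05 [0.1508, -0.0563, 0.1312, -0.0229, -0.062, -0.0001]
[ 39. 145.] 6 L [-98. 131.] q5 1.04 [0.1532, -0.0572, 0.1279, -0.0229, -0.062, -0.0001]
[ 44. 143.] 6 L [-93. 129.] q5 1.04 [0.1581, -0.059, 0.1259, -0.0229, -0.062, -0.0001]
[ 48. 141.] 6 L [-89. 126.] q5 1.04 [0.162, -0.0604, 0.1236, -0.0229, -0.062, -0.0001]
```

jog_arm --pt "0 0 0.025 0 0 0 -1" --pt "0.005 -0.002 0.045 -0.015 -0.04 0 -1" --pt "0.0155 -0.0059 0.061 -0.03 -0.08 0 -1" --pt "0.0155 -0.0059 0.061 -0.046 -0.1245 0 -1" --pt "0.025 -0.0094 0.063 -0.046 -0.1245 0 -1" --pt "0.04 -0.015 0.065 -0.046 -0.1245 0 -1" --pt "0.055 -0.0207 0.066 -0.046 -0.1245 0 -1" --pt "0.0623 -0.0234 0.066 -0.046 -0.1245 0 -1" --pt "0.0623 -0.0234 0.066 -0.046 -0.1245 0 -1"

```text
time_s: 17.9
tool_pos: [0.4749, -0.1142, 0.0877]
orientation: [0.103, 0.176, 0.979, -0.019]
contact_force: [-0.3, 0.2, -0.0]
width: 0.168
gripper_force: 30.0
```

jog_arm --pt "0 0 0.01 0 0 0 -1" --pt "0 0 0.018 0 0 0 -1" --pt "0 0 0.0257 0 0 0 -1" --pt "0.004 -0.0014 0.035 -0.002 -0.005 0 -1" --pt "0.0078 -0.0028 0.0435 -0.004 -0.01 0 -1" --pt "0.013 -0.005 0.051 -0.006 -0.016 0 -1" --pt "0.0191 -0.007 0.0584 -0.0077 -0.0208 0 -1" --pt "0.026 -0.0095 0.064 -0.01 -0.026 0 -1" --pt "0.0331 -0.0123 0.0696 -0.0116 -0.0313 0 -1" --pt "0.041 -0.0152 0.0737 -0.0116 -0.0313 0 -1" --pt "0.0488 -0.0181 0.0777 -0.0116 -0.0313 0 -1"

```text
time_s: 19.0
tool_pos: [0.523, -0.1319, 0.1658]
orientation: [0.129, 0.176, 0.976, -0.023]
contact_force: [-4.0, 2.2, -1.2]
width: 0.169
gripper_force: 30.0
```

jog_arm --pt "0.006 -0.0023 0.0027 0.002 0.005 0 -1" --pt "0.0123 -0.0046 0.0054 0.0039 0.0105 0 -1" --pt "0.018 -0.0067 0.008 0.0077 0.021 0 -1" --pt "0.024 -0.0089 0.0106 0.0116 0.0313 0 -1" --pt "0.029 -0.0108 0.0126 0.0174 0.047 0 -1" --pt "0.0343 -0.0127 0.0145 0.0232 0.0625 0 -1" --pt "0.038 -0.014 0.0145 0.027 0.073 0 -1" --pt "0.0419 -0.0156 0.0142 0.031 0.0833 0 -1" --pt "0.0419 -0.0156 0.0142 0.031 0.0833 0 -1"

```text
time_s: 19.9
tool_pos: [0.5655, -0.1478, 0.1797]
orientation: [0.061, 0.177, 0.982, -0.011]
contact_force: [-2.2, 0.6, 0.0]
width: 0.171
gripper_force: 30.0
```

```bash
cat >> chk.py <<'E'
def cover_theta():
    sc=eyes.camera_info("scene");g=cv2.cvtColor(eyes.snapshot("scene"),cv2.COLOR_RGB2GRAY)
    return sc,g
def look(A):
    s=observe();print(s["time_s"],s["tool_pos"].round(4),s["contact_force"].round(1),"Fx",round(float(s["contact_force"]@ex),1),"tau",round(float(s["wrist_torque"]@ey),2))
    C,t,y=Cbox(s,A["a"],A["b"]);print("C",C.round(1),"t",round(t,1),"y",round(y,1))
    c=eyes.camera_info("wrist");im=eyes.snapshot("wrist")[:,:,::-1].copy();cv2.imwrite("pics/w%d.png"%(s["time_s"]*100),im);g=cv2.cvtColor(im,cv2.COLOR_BGR2GRAY)
    print("col322 rows100-200",g[100:200:2,322].tolist())
    print("phi,ballrow",[(p,round(float(proj(c,box(C[0]-69*np.cos(np.radians(p)),y,C[1]-69*np.sin(np.radians(p))))[1]),1)) for p in(0,5,10,20,30,40,50)])
    sc=eyes.camera_info("scene");a=cv2.cvtColor(eyes.snapshot("scene"),cv2.COLOR_RGB2GRAY)
    # cover-top edge at far side: predicted columns on row of y=-60 lane
    for yy in(-90,-50):
        print("theta fit y",yy,[(th,proj(sc,box(ball(th,130,0)[0],yy,ball(th,130,0)[1])).round(0).tolist()) for th in(60,70,80,90,100,110)])
    for r in(180,190,200,210):print(r,a[r,215:275].tolist())
    return s
E
python3 - <<'E'
from chk import *
A=dict(off=0,a=11.2,b=-5);s=look(A)
W=[(ball(*a),p) for a,p in [((78,79,5),7),((79,74,7),6),((79,68,9),6),((79,62,11),6),((79,57,13),6),((79,52,14),6),((80,48,13),6),((81,45,9),6),((82,42,6),6)]]
plan2(s,W,**A)
E
```

```text
19.9 [ 0.5655 -0.1478  0.1797] [-2.2  0.6  0. ] Fx -2.3 tau 0.64
C [-28.3 168. ] t 7.1 y 55.8
col322 rows100-200 [224, 224, 225, 224, 224, 224, 224, 225, 214, 203, 206, 207, 207, 205, 204, 205, 203, 208, 191, 103, 123, 133, 147, 155, 167, 174, 171, 173, 174, 170, 173, 171, 172, 172, 174, 107, 95, 99, 96, 95, 93, 94, 173, 169, 171, 169, 169, 170, 169, 167]
phi,ballrow [(0, 156.6), (5, 154.5), (10, 153.7), (20, 155.6), (30, 161.3), (40, 169.8), (50, 180.7)]
theta fit y -90 [(60, [249.0, 163.0]), (70, [240.0, 163.0]), (80, [231.0, 166.0]), (90, [221.0, 169.0]), (100, [212.0, 174.0]), (110, [203.0, 180.0])]
theta fit y -50 [(60, [257.0, 175.0]), (70, [248.0, 176.0]), (80, [239.0, 179.0]), (90, [229.0, 182.0]), (100, [219.0, 187.0]), (110, [210.0, 193.0])]
180 [237, 238, 238, 238, 238, 238, 238, 238, 238, 238, 238, 238, 238, 135, 76, 74, 74, 72, 73, 73, 72, 73, 72, 72, 94, 162, 160, 110, 105, 105, 105, 105, 103, 103, 103, 102, 100, 100, 99, 96, 96, 93, 90, 167, 172, 173, 173, 236, 238, 238, 234, 149, 92, 105, 98, 83, 98, 80, 53, 43]
190 [238, 238, 238, 238, 238, 238, 238, 238, 238, 238, 2
[... 820 characters left out ...]
, 0.0008, -0.0]
[ 39. 171.] 6 L [-98. 157.] q5 1.10 [-0.0009, 0.0006, -0.004, 0.0042, 0.0112, -0.0]
[ 38. 165.] 6 L [-99. 151.] q5 1.09 [-0.0017, 0.0008, -0.0103, 0.0042, 0.0112, -0.0]
[ 37. 159.] 6 L [-100.  144.] q5 1.07 [-0.0025, 0.0011, -0.0165, 0.0042, 0.0112, -0.0]
[ 36. 153.] 6 L [-101.  139.] q5 1.06 [-0.0034, 0.0015, -0.0218, 0.0042, 0.0112, -0.0]
[ 36. 148.] 6 L [-101.  134.] q5 1.05 [-0.0034, 0.0015, -0.0269, 0.0042, 0.0112, -0.0]
[ 39. 145.] 6 L [-98. 131.] q5 1.04 [-0.0011, 0.0006, -0.0303, 0.0042, 0.0112, -0.0]
[ 44. 143.] 6 L [-93. 129.] q5 1.04 [0.0038, -0.0012, -0.0323, 0.0042, 0.0112, -0.0]
[ 48. 141.] 6 L [-89. 126.] q5 1.04 [0.0077, -0.0027, -0.0345, 0.0042, 0.0112, -0.0]
```

jog_arm --pt "0.0005 0.0 -0.003 0.004 0.011 0 -1" --pt "0.0005 0.0 -0.007 0.004 0.011 0 -1" --pt "0 0.0003 -0.011 0.004 0.011 0 -1" --pt "-0.0005 0.0005 -0.015 0.004 0.011 0 -1" --pt "-0.0005 0.0005 -0.015 0.004 0.011 0 -1"

```text
time_s: 20.5
tool_pos: [0.5627, -0.1461, 0.1634]
orientation: [0.05, 0.177, 0.983, -0.009]
contact_force: [-4.0, 0.2, -3.2]
width: 0.169
gripper_force: 30.0
```

Run:
```python
from chk import *
A=dict(off=0,a=11.2,b=-6.5);s=look(A)
W=[(ball(*a),p) for a,p in [((79,62,11),6),((79,57,13),6),((79,52,14),6),((80,48,13),6),((81,45,9),6),((82,42,6),6)]]
plan2(s,W,**A)
```

```text
20.5 [ 0.5627 -0.1461  0.1634] [-4.   0.2 -3.2] Fx -3.9 tau 0.88
C [-33.3 151.6] t 5.8 y 56.4
col322 rows100-200 [222, 221, 221, 221, 222, 221, 221, 221, 222, 222, 222, 221, 222, 218, 197, 200, 204, 203, 187, 104, 126, 134, 143, 151, 162, 166, 168, 167, 168, 167, 167, 167, 166, 168, 169, 129, 90, 94, 93, 94, 93, 83, 169, 166, 165, 165, 165, 164, 164, 163]
phi,ballrow [(0, 152.4), (5, 150.7), (10, 150.4), (20, 153.0), (30, 159.3), (40, 168.4), (50, 179.6)]
theta fit y -90 [(60, [249.0, 163.0]), (70, [240.0, 163.0]), (80, [231.0, 166.0]), (90, [221.0, 169.0]), (100, [212.0, 174.0]), (110, [203.0, 180.0])]
theta fit y -50 [(60, [257.0, 175.0]), (70, [248.0, 176.0]), (80, [239.0, 179.0]), (90, [229.0, 182.0]), (100, [219.0, 187.0]), (110, [210.0, 193.0])]
180 [238, 238, 238, 238, 238, 238, 238, 238, 238, 238, 238, 238, 238, 238, 135, 80, 76, 77, 76, 76, 77, 76, 77, 76, 77, 76, 52, 154, 166, 142, 107, 104, 104, 103, 102, 101, 99, 99, 98, 96, 95, 92, 89, 167, 170, 170, 173, 236, 238, 140, 50, 77, 101, 73, 235, 221, 212, 95, 21, 27]
190 [238, 238, 238, 238, 238, 238, 238, 238, 238, 238, 238
[... 585 characters left out ...]
85, 86, 115, 79, 76, 76, 76, 77, 77, 76, 76, 77, 77, 77, 78, 77, 77, 78, 77, 77, 77, 78, 77, 78, 84, 144, 197, 143, 236, 81, 14, 7, 9, 8, 8, 8, 8, 8, 7, 8]
[ 37. 159.] 6 L [-100.  144.] q5 1.07 [0.0017, -0.0011, -0.0001, -0.0007, -0.0016, -0.0001]
[ 36. 153.] 6 L [-101.  139.] q5 1.06 [0.0008, -0.0007, -0.0053, -0.0007, -0.0016, -0.0001]
[ 36. 148.] 6 L [-101.  134.] q5 1.05 [0.0007, -0.0007, -0.0104, -0.0007, -0.0016, -0.0001]
[ 39. 145.] 6 L [-98. 131.] q5 1.04 [0.0031, -0.0016, -0.0138, -0.0007, -0.0016, -0.0001]
[ 44. 143.] 6 L [-93. 129.] q5 1.04 [0.008, -0.0034, -0.0158, -0.0007, -0.0016, -0.0001]
[ 48. 141.] 6 L [-89. 126.] q5 1.04 [0.0119, -0.0048, -0.0181, -0.0007, -0.0016, -0.0001]
```

jog_arm --pt "0.001 -0.0005 -0.003 0 0 0 -1" --pt "0.001 -0.0006 -0.006 0 0 0 -1" --pt "0.001 -0.0006 -0.009 0 0 0 -1" --pt "0.001 -0.0007 -0.012 0 0 0 -1" --pt "0.002 -0.001 -0.0145 0 0 0 -1" --pt "0.003 -0.0015 -0.0155 0 0 0 -1" --pt "0.003 -0.0015 -0.0155 0 0 0 -1"

```text
time_s: 21.3
tool_pos: [0.567, -0.148, 0.1494]
orientation: [0.052, 0.177, 0.983, -0.009]
contact_force: [-4.9, 2.0, 1.8]
width: 0.169
gripper_force: 30.0
```

Run:
```python
from chk import *
A=dict(off=0,a=11.2,b=-6.5);s=look(A)
W=[(ball(*a),p) for a,p in [((79,52,14),6),((80,48,13),6),((81,45,9),6),((82,42,6),6)]]
plan2(s,W,**A)
```

```text
21.3 [ 0.567  -0.148   0.1494] [-4.9  2.   1.8] Fx -5.3 tau 0.73
C [-28.5 137.6] t 6.0 y 56.1
col322 rows100-200 [231, 230, 231, 230, 231, 230, 230, 230, 230, 231, 230, 230, 230, 231, 223, 214, 213, 213, 215, 194, 113, 134, 145, 156, 164, 164, 162, 165, 161, 161, 162, 161, 162, 148, 89, 93, 97, 96, 86, 81, 130, 165, 164, 166, 165, 164, 164, 165, 164, 164]
phi,ballrow [(0, 152.5), (5, 150.8), (10, 150.4), (20, 152.9), (30, 159.1), (40, 168.2), (50, 179.4)]
theta fit y -90 [(60, [249.0, 163.0]), (70, [240.0, 163.0]), (80, [231.0, 166.0]), (90, [221.0, 169.0]), (100, [212.0, 174.0]), (110, [203.0, 180.0])]
theta fit y -50 [(60, [257.0, 175.0]), (70, [248.0, 176.0]), (80, [239.0, 179.0]), (90, [229.0, 182.0]), (100, [219.0, 187.0]), (110, [210.0, 193.0])]
180 [238, 237, 237, 238, 238, 238, 238, 238, 238, 238, 238, 238, 238, 212, 90, 75, 74, 75, 73, 74, 74, 73, 74, 73, 71, 101, 165, 156, 103, 105, 105, 105, 104, 102, 102, 99, 100, 98, 98, 97, 95, 88, 100, 96, 91, 61, 42, 41, 38, 60, 85, 86, 81, 64, 19, 34, 50, 48, 15, 11]
190 [238, 238, 238, 237, 237, 238, 238, 238, 238, 238, 237, 237, 23
[... 389 characters left out ...]
152, 173, 174, 172, 172, 151, 149, 171, 223, 225, 208, 111, 26, 15, 15, 34, 29, 24]
210 [237, 238, 238, 238, 237, 238, 238, 238, 238, 238, 238, 238, 237, 238, 238, 238, 156, 77, 51, 76, 84, 82, 191, 85, 73, 74, 73, 74, 75, 73, 73, 74, 74, 75, 72, 75, 74, 74, 75, 75, 75, 76, 76, 153, 153, 159, 181, 236, 238, 81, 14, 7, 10, 9, 7, 8, 8, 7, 7, 9]
[ 36. 148.] 6 L [-101.  134.] q5 1.05 [-0.0036, 0.0012, 0.0036, -0.0001, 0.0003, -0.0002]
[ 39. 145.] 6 L [-98. 131.] q5 1.04 [-0.0013, 0.0003, 0.0002, -0.0001, 0.0003, -0.0002]
[ 44. 143.] 6 L [-93. 129.] q5 1.04 [0.0036, -0.0015, -0.0018, -0.0001, 0.0003, -0.0002]
[ 48. 141.] 6 L [-89. 126.] q5 1.04 [0.0075, -0.0029, -0.0041, -0.0001, 0.0003, -0.0002]
```

jog_arm --pt "0.003 -0.001 -0.002 0 0 0 -1" --pt "0.006 -0.0024 -0.0035 0 0 0 -1" --pt "0.0085 -0.0032 -0.005 0 0 0 -1" --pt "0.0095 -0.0036 -0.006 0 0 0 -1" --pt "0.0095 -0.0036 -0.006 0 0 0 -1"

```text
time_s: 21.9
tool_pos: [0.5769, -0.1518, 0.1436]
orientation: [0.052, 0.177, 0.983, -0.009]
contact_force: [-4.4, 2.7, 2.6]
width: 0.174
gripper_force: 30.0
```

Run:
```python
from chk import *
A=dict(off=0,a=11.2,b=-6.5);s=look(A)
W=[(ball(*a),p) for a,p in [((82,42,6),6),((88,42,5),6),((94,42,5),6),((99,42,5),6),((103,42,5),8),((105,42,5),12),((106,42,5),16),((106,42,5),20),((106,42,5),24),((106,42,5),28),((106,42,5),32)]]
plan2(s,W,**A)
```

```text
21.9 [ 0.5769 -0.1518  0.1436] [-4.4  2.7  2.6] Fx -5.1 tau 0.51
C [-17.9 131.8] t 6.1 y 56.0
col322 rows100-200 [224, 223, 224, 223, 221, 224, 225, 224, 223, 225, 225, 222, 223, 224, 223, 214, 205, 204, 201, 204, 204, 153, 109, 130, 138, 146, 144, 144, 145, 143, 144, 143, 145, 148, 88, 81, 87, 84, 82, 92, 146, 147, 144, 144, 146, 146, 149, 146, 145, 145]
phi,ballrow [(0, 152.5), (5, 150.8), (10, 150.4), (20, 152.9), (30, 159.1), (40, 168.1), (50, 179.3)]
theta fit y -90 [(60, [249.0, 163.0]), (70, [240.0, 163.0]), (80, [231.0, 166.0]), (90, [221.0, 169.0]), (100, [212.0, 174.0]), (110, [203.0, 180.0])]
theta fit y -50 [(60, [257.0, 175.0]), (70, [248.0, 176.0]), (80, [239.0, 179.0]), (90, [229.0, 182.0]), (100, [219.0, 187.0]), (110, [210.0, 193.0])]
180 [237, 238, 237, 237, 238, 237, 237, 237, 237, 237, 120, 65, 61, 59, 61, 60, 53, 97, 172, 150, 99, 97, 99, 101, 102, 104, 104, 105, 105, 105, 104, 104, 104, 102, 102, 101, 100, 98, 99, 88, 34, 15, 14, 14, 14, 14, 15, 15, 27, 94, 98, 91, 53, 20, 17, 30, 43, 42, 31, 37]
190 [238, 237, 237, 237, 237, 237, 237, 237, 238, 237, 238, 164, 7
[... 1019 characters left out ...]
 [-76. 128.] q5 1.06 [0.0102, -0.0039, 0.0032, 0.0001, 0.0008, -0.0002]
[ 65. 142.] 8 L [-72. 123.] q5 1.01 [0.0129, -0.0048, 0.0008, -0.0076, -0.02, -0.0002]
[ 66. 142.] 12 L [-69. 113.] q5 0.90 [0.0143, -0.0054, -0.0038, -0.0231, -0.0617, -0.0002]
[ 67. 142.] 16 L [-66. 104.] q5 0.79 [0.0152, -0.0057, -0.0083, -0.0386, -0.1033, -0.0002]
[ 67. 142.] 20 L [-63.  95.] q5 0.67 [0.0158, -0.0059, -0.0127, -0.0541, -0.145, -0.0002]
[ 67. 142.] 24 L [-59.  86.] q5 0.55 [0.0166, -0.0062, -0.0171, -0.0696, -0.1867, -0.0002]
[ 67. 142.] 28 L [-55.  77.] q5 0.43 [0.0178, -0.0067, -0.0213, -0.085, -0.2283, -0.0002]
[ 67. 142.] 32 L [-50.  69.] q5 0.31 [0.0192, -0.0072, -0.0255, -0.1005, -0.27, -0.0002]
```

jog_arm --pt "0.004 -0.0015 0.003 0 0 0 -1" --pt "0.008 -0.003 0.004 0 0 0 -1" --pt "0.0115 -0.0044 0.004 0 0 0 -1" --pt "0.0142 -0.0053 0.0015 -0.0076 -0.02 0 -1" --pt "0.015 -0.0056 -0.001 -0.0155 -0.041 0 -1" --pt "0.0156 -0.0058 -0.003 -0.0231 -0.0617 0 -1" --pt "0.0161 -0.006 -0.0053 -0.031 -0.0825 0 -1" --pt "0.0166 -0.0062 -0.0077 -0.0386 -0.1033 0 -1" --pt "0.017 -0.0064 -0.01 -0.0465 -0.124 0 -1" --pt "0.0173 -0.0065 -0.0122 -0.0541 -0.145 0 -1" --pt "0.0173 -0.0065 -0.0122 -0.0541 -0.145 0 -1"

```text
time_s: 23.1
tool_pos: [0.5924, -0.1578, 0.1303]
orientation: [0.17, 0.174, 0.969, -0.031]
contact_force: [-3.9, 2.6, -2.4]
width: 0.173
gripper_force: 30.0
```

Run:
```python
from chk import *
A=dict(off=0,a=11.2,b=-6.5);s=look(A)
W=[(ball(*a),p) for a,p in [((106,42,5),20),((106,42,5),24),((106,42,5),28),((106,42,5),32),((106,42,5),33)]]
plan2(s,W,**A)
```

```text
23.1 [ 0.5924 -0.1578  0.1303] [-3.9  2.6 -2.4] Fx -4.6 tau 0.84
C [  1.6 117.6] t 19.8 y 55.8
col322 rows100-200 [88, 87, 88, 89, 89, 87, 87, 85, 86, 88, 96, 116, 134, 133, 202, 90, 87, 102, 177, 110, 93, 121, 127, 92, 102, 108, 113, 110, 108, 112, 111, 111, 113, 111, 104, 64, 68, 68, 71, 71, 85, 106, 101, 103, 102, 104, 106, 103, 103, 102]
phi,ballrow [(0, 164.8), (5, 158.9), (10, 154.7), (20, 150.5), (30, 151.4), (40, 156.4), (50, 164.4)]
theta fit y -90 [(60, [249.0, 163.0]), (70, [240.0, 163.0]), (80, [231.0, 166.0]), (90, [221.0, 169.0]), (100, [212.0, 174.0]), (110, [203.0, 180.0])]
theta fit y -50 [(60, [257.0, 175.0]), (70, [248.0, 176.0]), (80, [239.0, 179.0]), (90, [229.0, 182.0]), (100, [219.0, 187.0]), (110, [210.0, 193.0])]
180 [236, 236, 236, 236, 231, 73, 49, 148, 170, 161, 157, 234, 236, 236, 234, 235, 235, 235, 235, 172, 98, 95, 97, 99, 102, 102, 102, 102, 103, 104, 101, 102, 102, 101, 100, 100, 97, 97, 97, 93, 114, 137, 125, 53, 22, 21, 20, 19, 19, 18, 20, 29, 35, 35, 34, 23, 12, 26, 79, 134]
190 [236, 236, 236, 236, 236, 236, 236, 236, 231, 73, 46, 45, 62, 164, 16
[... 494 characters left out ...]
37, 236, 236, 236, 236, 236, 236, 236, 236, 236, 236, 236, 236, 236, 153, 67, 50, 69, 48, 45, 45, 48, 137, 209, 169, 135, 188, 207, 201, 217, 215, 200, 201, 214, 201, 200, 213, 214, 200, 213, 197, 199, 223, 236, 236, 236, 236, 81, 12, 7, 6, 16, 19, 16, 56, 54, 75, 79]
[ 67. 142.] 20 L [-63.  95.] q5 0.67 [0.0003, 0.0001, 0.0006, -0.0005, -0.0017, -0.0]
[ 67. 142.] 24 L [-59.  86.] q5 0.55 [0.0012, -0.0002, -0.0037, -0.016, -0.0433, -0.0]
[ 67. 142.] 28 L [-55.  77.] q5 0.43 [0.0023, -0.0007, -0.008, -0.0315, -0.085, -0.0]
[ 67. 142.] 32 L [-50.  69.] q5 0.31 [0.0037, -0.0012, -0.0122, -0.047, -0.1266, 0.0]
[ 67. 142.] 33 L [-49.  67.] q5 0.28 [0.0041, -0.0013, -0.0132, -0.0509, -0.1371, 0.0]
```

jog_arm --pt "0.002 -0.0007 0 -0.008 -0.021 0 -1" --pt "0.004 -0.0014 -0.003 -0.016 -0.0433 0 -1" --pt "0.0055 -0.002 -0.005 -0.024 -0.064 0 -1" --pt "0.006 -0.0022 -0.0075 -0.0315 -0.085 0 -1" --pt "0.006 -0.0022 -0.0075 -0.0315 -0.085 0 -1"

```text
time_s: 23.7
tool_pos: [0.6043, -0.1629, 0.1282]
orientation: [0.245, 0.172, 0.953, -0.045]
contact_force: [0.8, 0.1, 8.6]
width: 0.169
gripper_force: 30.0
```

Run:
```python
from chk import *
A=dict(off=0,a=11.2,b=-6.5);s=look(A)
f="pics/w%d.png"%(s["time_s"]*100);im=cv2.imread(f);a=eyes.snapshot("scene")[:,:,::-1]
c=eyes.camera_info("wrist")
out=np.zeros((600,800,3),np.uint8);out[:,:400]=cv2.resize(im[90:270,262:382],(400,600));
sc=eyes.camera_info("scene");u,v=proj(sc,box(0,40,130)).astype(int);out[:400,400:]=cv2.resize(a[v-70:v+70,u-70:u+70],(400,400));print(u-70,v-70)
cv2.imwrite("pics/c4.png",out)
print("wall top",[proj(c,box(x,55+d,65)).round(0).tolist() for x in(-59,-55) for d in(-8,8)])
plan2(s,[((67,142),f) for f in(28,30,32,33)],**A)
```

```text
23.7 [ 0.6043 -0.1629  0.1282] [0.8 0.1 8.6] Fx 0.8 tau -0.92
C [ 16.6 115.3] t 28.8 y 55.1
col322 rows100-200 [100, 87, 85, 81, 117, 113, 113, 111, 113, 108, 141, 188, 185, 187, 187, 188, 188, 187, 190, 190, 186, 183, 111, 89, 103, 122, 132, 133, 133, 135, 122, 122, 123, 100, 100, 63, 61, 64, 69, 62, 70, 102, 102, 101, 100, 102, 102, 101, 101, 101]
phi,ballrow [(0, 179.7), (5, 170.7), (10, 163.4), (20, 153.9), (30, 150.3), (40, 151.7), (50, 156.9)]
theta fit y -90 [(60, [249.0, 163.0]), (70, [240.0, 163.0]), (80, [231.0, 166.0]), (90, [221.0, 169.0]), (100, [212.0, 174.0]), (110, [203.0, 180.0])]
theta fit y -50 [(60, [257.0, 175.0]), (70, [248.0, 176.0]), (80, [239.0, 179.0]), (90, [229.0, 182.0]), (100, [219.0, 187.0]), (110, [210.0, 193.0])]
180 [230, 189, 171, 165, 182, 233, 235, 235, 235, 235, 235, 235, 235, 235, 234, 234, 234, 234, 234, 171, 97, 95, 97, 98, 100, 101, 102, 102, 103, 103, 102, 102, 100, 100, 100, 99, 97, 96, 95, 93, 92, 138, 162, 159, 104, 33, 24, 24, 21, 20, 20, 21, 26, 41, 35, 35, 35, 25, 21, 17]
190 [235, 235, 235, 235, 235, 235, 198, 154, 165, 153, 233, 235,
[... 512 characters left out ...]
235, 235, 235, 235, 235, 235, 235, 235, 235, 235, 235, 235, 236, 152, 58, 136, 180, 166, 125, 96, 91, 127, 151, 148, 130, 187, 206, 200, 215, 214, 198, 199, 213, 199, 199, 214, 213, 198, 211, 196, 198, 222, 235, 236, 236, 235, 79, 13, 7, 10, 17, 25, 15, 83, 47, 54, 78]
206 156
wall top [[308.0, 100.0], [344.0, 100.0], [308.0, 108.0], [343.0, 108.0]]
[ 67 142] 28 L [-55.  77.] q5 0.43 [-0.0094, 0.0044, -0.0057, 0.0041, 0.0085, 0.0006]
[ 67 142] 30 L [-53.  73.] q5 0.37 [-0.0087, 0.0042, -0.0078, -0.0036, -0.0123, 0.0006]
[ 67 142] 32 L [-50.  69.] q5 0.31 [-0.008, 0.0039, -0.0099, -0.0114, -0.0331, 0.0006]
[ 67 142] 33 L [-49.  67.] q5 0.28 [-0.0076, 0.0038, -0.0109, -0.0152, -0.0436, 0.0006]
```

View pics/c4.png

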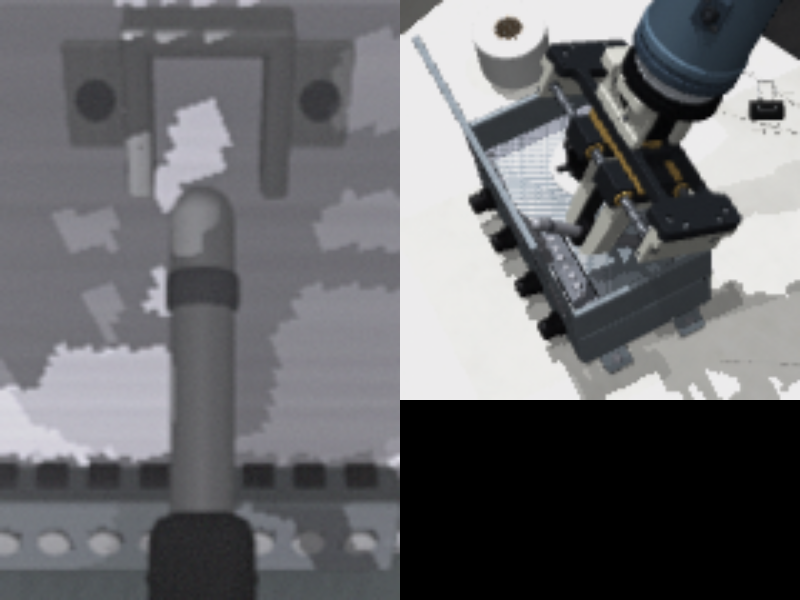

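The left crop shows the stay's lower end about at the shoe's open back, tip near (323,146) in the full image and centred laterally. The right crop shows the cover tipped back about 100°. I'll solve the stay's actual pitch from the tip, ring and grip-edge rows.

```bash
cat >> chk.py <<'E'
def rows_of(c,T,t,C,p):
    d=np.array([np.cos(np.radians(p)),np.sin(np.radians(p))]);n=np.array([-d[1],d[0]])
    f=lambda X,r:proj(c,box(*(lambda P:(P[0],55,P[1]))(np.array(C)+X*d+r*n)))[1]
    return f(-74,0),f(RING[0],5),f(RING[1],5),f(-22,11)
RING=[-59,-52]
E
python3 - <<'E'
from chk import *
import chk
from scipy.optimize import least_squares
s=observe();T=(s["tool_pos"]-O)*1e3;Tb=np.array([T@ex,T[2]])
# w8 calibration: TCP .39712,-.08417 ; need camera then: rigid in tool frame
c=eyes.camera_info("wrist");R=q2R(s["orientation"]);Rc=np.array(c["R"]);tc=np.array(c["t"])
M=Rc@R; m=Rc@s["tool_pos"]+tc   # tool->cam
def pr(p): # p in tool frame mm (x',z'): stay dir side = -tool x
    q=M@(np.array([p[0],0,p[1]])/1e3)+m;return c["fy"]*q[1]/q[2]+c["cy"]
def feat(b,a,dl,ring):
    # tool frame: along = -tool_x (points +ex), up = -tool_z ; centre at along b, ahead a ; stay pitched dl
    d=np.array([np.cos(dl),np.sin(dl)]);n=np.array([-d[1],d[0]])
    g=lambda X,r:(lambda P:pr((-P[0],a-P[1])))(X*d+r*n+np.array([b,0]))
    return np.array([g(-74,0),g(ring[0],5),g(ring[1],5),g(-22,11)])
print("toolx.ex",R[:,0]@ex)
f8=lambda x:feat(x[0],12.1,np.radians(-.6)*-1,x[1:3])-[171.5,204.5,217,281]
r8=least_squares(f8,[7,-59,-52]);print(r8.x,r8.fun)
ring=r8.x[1:3]
for nm,v in(("19.9",[137,169.5,183,np.nan]),("20.5",[137,170,183,np.nan]),("21.3",[139,167,180,np.nan]),("21.9",[142.5,167.5,179.5,np.nan]),("now",[143.5,168.5,181,244])):
    v=np.array(v);k=~np.isnan(v)
    q=least_squares(lambda x:(feat(x[0],11.2,x[1],ring)-v)[k],[-7,0.]);print(nm,"b",q.x[0],"delta",np.degrees(q.x[1]),q.fun)
E
grep -n . /dev/null
python3 - <<'E'
import cv2,glob
for f in ("pics/w1990.png","pics/w2050.png","pics/w2130.png","pics/w2190.png","pics/w2310.png","pics/w2370.png"):
    try:
        g=cv2.cvtColor(cv2.imread(f),6);print(f,g[130:190,323].tolist(),g[220:260,318].tolist())
    except Exception as e:print(f,"x")
E
ls pics
```

```text
toolx.ex -0.8764770022892684
[  7.2588194  -58.68046216 -52.7729098 ] [-1.80703717e+00  0.00000000e+00 -5.68434189e-14  2.05923182e+00]
19.9 b -7.7304945885005285 delta 7.494610718058181 [-0.04881202  0.33515155 -0.29069221]
20.5 b -7.65705295462049 delta 7.104439121196368 [-0.00766974  0.05329196 -0.04632418]
21.3 b -9.02216415399805 delta 16.59110393303929 [-0.08965219  0.50258321 -0.41779065]
21.9 b -9.925689771666566 delta 23.144304679800666 [-0.07012243  0.35725437 -0.29001806]
now b -8.225114992803206 delta 19.15847496115473 [-1.06730357  1.30407636  0.58986623 -0.84907701]
pics/w1990.png x
pics/w2050.png [201, 201, 200, 202, 200, 202, 183, 120, 100, 112, 123, 125, 131, 139, 138, 143, 146, 150, 157, 157, 158, 156, 158, 156, 156, 157, 156, 155, 155, 158, 157, 158, 157, 157, 155, 158, 155, 154, 158, 149, 118, 86, 93, 94, 92, 93, 91, 92, 91, 92, 89, 84, 78, 113, 154, 155, 153, 156, 152, 156] [90, 91, 91, 91, 91, 88, 93, 90, 91, 94, 94, 91, 92, 90, 95, 99, 101, 101, 101, 100, 101, 100, 102, 101, 100, 98, 98, 101, 102, 101, 94, 57, 45, 48, 50, 51, 48, 50, 51, 50]
pics/w2130.png [212
[... 1440 characters left out ...]
6, 188, 169, 116, 110, 106, 88, 93, 98, 110, 120, 125, 130, 130, 132, 129, 132, 131, 129, 114, 97, 98, 96, 98, 101, 97, 101, 99, 99, 92, 62, 58, 65, 65, 64, 65, 65, 67, 68, 67, 73, 90, 101, 101, 101, 99, 101, 102, 100, 102] [96, 98, 95, 98, 95, 96, 95, 96, 97, 94, 96, 94, 98, 98, 96, 96, 98, 95, 95, 97, 97, 99, 94, 71, 41, 42, 39, 41, 41, 41, 40, 47, 42, 41, 42, 45, 43, 38, 41, 40]
c2.png
c3.png
c4.png
s1.png
s2.png
s3.png
scene0.png
top0.png
topcrop.png
w1.png
w1989.png
w2.png
w2050.png
w2130.png
w2190.png
w2310.png
w2370.png
w3.png
w4.png
w5.png
w6.png
w7.png
w8.png[ WARN:0@0.020] global loadsave.cpp:275 findDecoder imread_('pics/w1990.png'): can't open/read file: check file path/integrity
```

Run:
```python
from traj import *
s=observe();print(s["tool_pos"],s["contact_force"],s["time_s"],turn(s,toolR(28)))
A=dict(off=15,a=11.2,b=-8)
plan2(s,[((66,163),44),((62,178),44)]+[(ball(*a),p) for a,p in [((85,85,5),44),((70,92,5),42),((60,97,5),39),((50,102,5),35),((40,107,5),31),((30,112,5),27),((20,116,5),23),((10,120,5),19),((1,123,6),17)]]+[((-95,91),17),((-108,60),0),((-108,13),0)],**A)
```

```text
[ 0.60437212 -0.16319441  0.12842241] [-0.22889024 -1.77725583  7.83888528] 23.85 [0.004  0.0077 0.0005]
[ 66 163] 44 L [-33.  67.] q5 0.43 [0.0012, 0.0007, 0.0003, 0.0002, -0.0027, 0.0005]
[ 62 178] 44 L [-37.  82.] q5 0.47 [-0.0026, 0.0021, 0.0153, 0.0002, -0.0027, 0.0005]
[ 48. 184.] 44 L [-52.  88.] q5 0.47 [-0.0161, 0.0071, 0.0216, 0.0002, -0.0027, 0.0005]
[ 24. 185.] 42 L [-79.  92.] q5 0.52 [-0.0395, 0.0158, 0.0238, 0.0079, 0.0182, 0.0005]
[  7. 182.] 39 L [-100.   95.] q5 0.59 [-0.0566, 0.0222, 0.0231, 0.0196, 0.0494, 0.0004]
[ -9. 175.] 35 L [-122.   96.] q5 0.68 [-0.074, 0.0287, 0.0202, 0.0351, 0.091, 0.0004]
[-25. 165.] 31 L [-143.   94.] q5 0.75 [-0.0904, 0.0348, 0.014, 0.0506, 0.1327, 0.0004]
[-39. 152.] 27 L [-162.   89.] q5 0.82 [-0.1051, 0.0403, 0.0045, 0.0661, 0.1743, 0.0003]
[-51. 135.] 23 L [-178.   81.] q5 0.87 [-0.1168, 0.0446, -0.0082, 0.0816, 0.216, 0.0003]
[-59. 116.] 19 L [-190.   71.] q5 0.92 [-0.1254, 0.0478, -0.0232, 0.0971, 0.2577, 0.0002]
[-63.  96.] 17 L [-195.   56.] q5 0.91 [-0.1295, 0.0493, -0.041, 0.1048, 0.2785, 0.0002]
[-95  91] 17 L [-227.   51.] q5 0.88 [-0.1594, 0.0604, -0.0461, 0.1048, 0.2785, 0.0002]
[-108   60] 0 L [-246.   60.] q5 1.19 [-0.1716, 0.065, -0.0597, 0.1707, 0.4555, 0.0]
[-108   13] 0 L [-246.   13.] q5 1.08 [-0.1716, 0.065, -0.1067, 0.1707, 0.4555, 0.0]
```

jog_arm --pt "0.004 0 0.012 0 0 0 -1" --pt "0.002 0 0.022 0 0 0 -1" --pt "-0.01 0.0045 0.027 0 0 0 -1" --pt "-0.022 0.009 0.029 0.004 0.01 0 -1" --pt "-0.034 0.0135 0.029 0.008 0.018 0 -1" --pt "-0.051 0.02 0.0285 0.02 0.05 0 -1" --pt "-0.068 0.026 0.0255 0.034 0.09 0 -1" --pt "-0.084 0.032 0.0194 0.05 0.132 0 -1" --pt "-0.099 0.0378 0.01 0.065 0.173 0 -1" --pt "-0.111 0.042 -0.003 0.081 0.215 0 -1" --pt "-0.119 0.045 -0.018 0.097 0.257 0 -1" --pt "-0.123 0.0465 -0.034 0.104 0.278 0 -1"

```text
time_s: 25.05
tool_pos: [0.4764, -0.1141, 0.0895]
orientation: [0.011, 0.177, 0.984, -0.002]
contact_force: [-0.1, -0.6, -1.1]
width: 0.171
gripper_force: 30.0
```

jog_arm --pt "-0.005 0.002 -0.003 0 0 0 -1" --pt "-0.015 0.0056 -0.006 0 0 0 -1" --pt "-0.03 0.011 -0.006 0 0 0 -1" --pt "-0.048 0.0178 -0.006 0.02 0.054 0 -1" --pt "-0.055 0.0204 -0.01 0.04 0.108 0 -1" --pt "-0.055 0.0204 -0.02 0.065 0.177 0 -1" --pt "-0.055 0.0204 -0.02 0.065 0.177 0 -1" --pt "-0.055 0.0204 -0.02 0.065 0.177 0 -1"

```text
time_s: 25.85
tool_pos: [0.4213, -0.0934, 0.0696]
orientation: [-0.133, 0.175, 0.975, 0.024]
contact_force: [0.1, 0.1, -1.3]
width: 0.17
gripper_force: 30.0
```

Run:
```python
from traj import *
s=observe();print(s["tool_pos"],s["contact_force"],s["time_s"],turn(s,toolR(-15)))
A=dict(off=15,a=11.2,b=-8)
plan2(s,[((-130,60),0),((-130,13),0),((-130,11),0)],**A)
im=eyes.snapshot("wrist")[:,:,::-1].copy();cv2.imwrite("pics/w9.png",im);g=cv2.cvtColor(im,6);print(g[125:190,323].tolist())
```

```text
[ 0.42129861 -0.0933531   0.06956739] [ 0.14580527  0.14211308 -1.34787954] 25.85 [-0.0018 -0.0052 -0.0001]
[-130   60] 0 L [-268.   60.] q5 1.17 [-0.0091, 0.0028, -0.0008, -0.0018, -0.0052, -0.0001]
[-130   13] 0 L [-268.   13.] q5 1.06 [-0.0091, 0.0028, -0.0478, -0.0018, -0.0052, -0.0001]
[-130   11] 0 L [-268.   11.] q5 1.05 [-0.0091, 0.0028, -0.0498, -0.0018, -0.0052, -0.0001]
[201, 202, 203, 205, 205, 204, 207, 202, 204, 202, 204, 205, 205, 206, 206, 207, 205, 207, 206, 200, 159, 112, 120, 132, 135, 140, 145, 149, 148, 148, 149, 150, 148, 147, 147, 149, 149, 147, 149, 151, 149, 149, 151, 146, 126, 90, 90, 91, 94, 95, 97, 94, 87, 89, 91, 102, 132, 153, 150, 150, 152, 144, 137, 138, 134]
```

jog_arm --pt "-0.009 0.003 -0.015 0 0 0 -1" --pt "-0.009 0.003 -0.03 0 0 0 -1" --pt "-0.009 0.003 -0.042 0 0 0 -1" --pt "-0.009 0.003 -0.047 0 0 0 -1" --pt "-0.009 0.003 -0.047 0 0 0 -1" --pt "-0.009 0.003 -0.047 0 0 0 -0.2" --pt "-0.009 0.003 -0.047 0 0 0 -0.2" --pt "-0.009 0.003 -0.047 0 0 0 -0.2" --pt "-0.009 0.003 -0.045 -0.02 -0.055 0 -0.2" --pt "-0.009 0.003 -0.045 -0.039 -0.105 0 -0.2" --pt "-0.009 0.003 -0.045 -0.039 -0.105 0 -0.2"

```text
time_s: 27.0
tool_pos: [0.4106, -0.0895, 0.0249]
orientation: [-0.048, 0.177, 0.983, 0.008]
contact_force: [-1.3, 0.5, 0.2]
width: 0.399
gripper_force: 0.0
```

Run:
```python
from chk import *
s=observe();print(s["tool_pos"],s["contact_force"],turn(s,toolR(-5)),s["width"])
c=eyes.camera_info("wrist");im=eyes.snapshot("wrist")[:,:,::-1].copy();cv2.imwrite("pics/w10.png",im);g=cv2.cvtColor(im,6)
T=s["tool_pos"]
for X,z in((-74,.011),(-58.7,.016),(-52.8,.016),(-22,.022)):print(X,proj(c,T*[1,1,0]+ez*z+X/1e3*ex).round(1),proj(c,T*[1,1,0]+ez*z+(X+5)/1e3*ex).round(1))
print([(130+i*2,int(v)) for i,v in enumerate(g[130:310:2,323])])
b=(g[225]<165).astype(int);print(g[240,295:350].tolist())
```

```text
[ 0.41062215 -0.08947692  0.02486928] [-1.29110853  0.53432698  0.20212175] [-0.002  -0.0058  0.    ] 0.39943578488213294
-74 [325.6 156.4] [325.5 167. ]
-58.7 [325.6 189.2] [325.5 199.8]
-52.8 [325.5 201.6] [325.5 212. ]
-22 [325.4 267.2] [325.4 277.1]
[(130, 212), (132, 212), (134, 212), (136, 212), (138, 215), (140, 192), (142, 111), (144, 130), (146, 138), (148, 144), (150, 151), (152, 153), (154, 154), (156, 155), (158, 153), (160, 156), (162, 152), (164, 153), (166, 155), (168, 156), (170, 144), (172, 93), (174, 95), (176, 88), (178, 95), (180, 92), (182, 86), (184, 153), (186, 151), (188, 150), (190, 152), (192, 149), (194, 140), (196, 140), (198, 139), (200, 140), (202, 140), (204, 140), (206, 140), (208, 137), (210, 140), (212, 136), (214, 139), (216, 135), (218, 137), (220, 135), (222, 138), (224, 134), (226, 134), (228, 138), (230, 139), (232, 134), (234, 134), (236, 137), (238, 134), (240, 134), (242, 138), (244, 134), (246, 137), (248, 124), (250, 43), (252, 45), (254, 48), (256, 44), (258, 46), (260, 50), (262, 50), (264, 46), (266, 46), (268, 43), (270, 44), (272, 44), (274, 38), (276, 42), (278, 44), (280, 45), (282, 41), (284, 36), (286, 38), (288, 34), (290, 37), (292, 36), (294, 37), (296, 36), (298, 41), (300, 34), (302, 34), (304, 37), (306, 35), (308, 33)]
[113, 144, 181, 192, 184, 173, 171, 152, 121, 120, 117, 116, 115, 141, 181, 186, 159, 122, 113, 123, 125, 121, 120, 148, 161, 159, 147, 143, 134, 126, 120, 120, 111, 107, 99, 85, 89, 109, 119, 115, 115, 115, 120, 119, 116, 113, 154, 189, 190, 183, 172, 169, 153, 122, 151]
```

jog_arm --pt "0.012 -0.0045 0 0 0 0 -0.2" --pt "0.024 -0.009 0 0 0 0 -0.2" --pt "0.0328 -0.0122 -0.002 0 0 0 -0.2" --pt "0.0328 -0.0122 -0.004 0 0 0 -0.2" --pt "0.0328 -0.0122 -0.004 0 0 0 -1" --pt "0.0328 -0.0122 -0.004 0 0 0 -1" --pt "0.0328 -0.0122 -0.004 0 0 0 -1" --pt "0.0328 -0.0122 -0.004 0 0 0 -1" --pt "0.0328 -0.0122 -0.004 0 0 0 -1"

```text
time_s: 27.95
tool_pos: [0.4451, -0.1027, 0.0206]
orientation: [-0.048, 0.177, 0.983, 0.008]
contact_force: [-0.8, 0.1, -0.1]
width: 0.095
gripper_force: 30.0
```

```bash
cat > t3.py <<'E'
from chk import *
PP=fit().x
G=dict(g=27,a=10,off=5.5,y=56)
def tcp3(B,p,g,a,off,y):
    f=np.radians(p);t=np.radians(p-off);T=np.array(B)-g*np.array([np.cos(f),np.sin(f)])-a*np.array([np.sin(t),-np.cos(t)]);return box(T[0],y,T[1])
def plan3(s,W,G=G):
    for B,p in W:
        B=np.array(B);T=tcp3(B,p,**G);q,c=ik(T,p-G["off"],PP,[-.5,.04,1.9,.2,.6])
        L=B-138*np.array([np.cos(np.radians(p)),np.sin(np.radians(p))])
        print(np.round(B),p,"L",np.round(L),"q5 %.2f"%q[4],np.r_[np.round(T-s["tool_pos"],4),turn(s,toolR(p-G["off"]))].tolist())
def where(s,G=G,dl=None):
    R=q2R(s["orientation"]);t=np.arctan2(R[:,2]@ex,-R[2,2]);T=(s["tool_pos"]-O)*1e3;p=t+np.radians(G["off"] if dl is None else dl)
    g=np.array([T@ex,T[2]])+G["a"]*np.array([np.sin(t),-np.cos(t)]);B=g+G["g"]*np.array([np.cos(p),np.sin(p)])
    print("t %.1f phi %.1f"%(np.degrees(t),np.degrees(p)),"B",B.round(1),"L",(B-138*np.array([np.cos(p),np.sin(p)])).round(1),"y",round(T@ey,1));return B
E
python3 - <<'E'
from t3 import *
s=observe();print(s["tool_pos"],s["width"],s["contact_force"]);where(s)
im=eyes.snapshot("wrist")[:,:,::-1].copy();g=cv2.cvtColor(im,6);print([(40+i*2,int(v)) for i,v in enumerate(g[40:260:2,323])])
plan3(s,[((-105,80),10),((-58,88),15)]+[(ball(*a),p) for a,p in [((10,119,5),15),((20,115,5),17),((30,110,5),19),((40,105,5),21),((50,100,5),23),((60,95,5),25),((70,90,5),27),((78,85,5),28),((86,80,5),29),((93,75,7),30),((97,68,9),31),((99,62,11),31),((100,57,13),31),((101,52,14),31),((102,48,13),31),((103,44,9),32),((103,42,6),34)]]+[((64,142),36),((60,145),38)])
E
```

```text
[ 0.44509478 -0.10266829  0.02061707] 0.09461145498774502 [-0.79984744  0.05731313 -0.12835671]
t -5.5 phi -0.0 B [-127.2   10.6] L [-265.2   10.7] y 56.1
[(40, 199), (42, 203), (44, 204), (46, 201), (48, 201), (50, 203), (52, 185), (54, 112), (56, 130), (58, 132), (60, 138), (62, 153), (64, 150), (66, 153), (68, 150), (70, 150), (72, 153), (74, 154), (76, 153), (78, 151), (80, 154), (82, 155), (84, 142), (86, 73), (88, 74), (90, 83), (92, 92), (94, 91), (96, 88), (98, 88), (100, 155), (102, 152), (104, 155), (106, 154), (108, 156), (110, 157), (112, 155), (114, 154), (116, 150), (118, 153), (120, 156), (122, 156), (124, 155), (126, 155), (128, 153), (130, 155), (132, 155), (134, 153), (136, 155), (138, 156), (140, 152), (142, 155), (144, 152), (146, 152), (148, 153), (150, 154), (152, 152), (154, 153), (156, 154), (158, 153), (160, 152), (162, 154), (164, 152), (166, 141), (168, 139), (170, 141), (172, 138), (174, 56), (176, 58), (178, 62), (180, 66), (182, 63), (184, 65), (186, 62), (188, 62), (190, 64), (192, 62), (194, 63), (196, 62), (198, 66), (200, 63), (202, 63), (204, 63), (
[... 1452 characters left out ...]
]
[ 59. 163.] 31 L [-59.  92.] q5 0.61 [0.173, -0.0645, 0.1375, -0.12, -0.3233, 0.0002]
[ 57. 158.] 31 L [-61.  87.] q5 0.60 [0.1714, -0.0639, 0.1329, -0.12, -0.3233, 0.0002]
[ 56. 154.] 31 L [-62.  83.] q5 0.58 [0.1706, -0.0636, 0.1282, -0.12, -0.3233, 0.0002]
[ 57. 150.] 31 L [-61.  79.] q5 0.58 [0.1716, -0.0639, 0.1242, -0.12, -0.3233, 0.0002]
[ 61. 145.] 32 L [-56.  72.] q5 0.54 [0.1753, -0.0653, 0.1189, -0.1239, -0.3337, 0.0002]
[ 64. 142.] 34 L [-51.  65.] q5 0.48 [0.1778, -0.0662, 0.1153, -0.1316, -0.3545, 0.0002]
[ 64 142] 36 L [-48.  61.] q5 0.42 [0.1784, -0.0665, 0.1141, -0.1394, -0.3753, 0.0002]
[ 60 145] 38 L [-49.  60.] q5 0.36 [0.1749, -0.0652, 0.1162, -0.1471, -0.3962, 0.0002]
```

jog_arm --pt "0 0 0.03 0 0 0 -1" --pt "0.01 -0.004 0.05 -0.018 -0.05 0 -1" --pt "0.0196 -0.0074 0.065 -0.0386 -0.1046 0 -1" --pt "0.022 -0.0083 0.068 -0.058 -0.1566 0 -1" --pt "0.03 -0.0112 0.0695 -0.058 -0.1566 0 -1" --pt "0.045 -0.0168 0.0703 -0.058 -0.1566 0 -1" --pt "0.062 -0.0232 0.0703 -0.058 -0.1566 0 -1" --pt "0.062 -0.0232 0.0703 -0.058 -0.1566 0 -1" --pt "0.062 -0.0232 0.0703 -0.058 -0.1566 0 -1"

```text
time_s: 28.9
tool_pos: [0.5073, -0.1259, 0.0902]
orientation: [0.08, 0.177, 0.981, -0.014]
contact_force: [0.1, 0.7, -1.1]
width: 0.094
gripper_force: 30.0
```

Run:
```python
from t3 import *
s=observe();print(s["tool_pos"],s["contact_force"],s["time_s"]);where(s)
plan3(s,[(ball(*a),p) for a,p in [((10,119,5),15),((20,115,5),17),((30,110,5),19),((40,105,5),21),((50,100,5),23),((60,95,5),25),((70,90,5),27),((78,85,5),28),((86,80,5),29)]])
```

```text
[ 0.50727628 -0.12594952  0.09018218] [ 0.11848916  0.73567991 -1.06665654] 28.9
t 9.4 phi 14.9 B [-59.2  87.2] L [-192.5   51.8] y 56.0
[-58. 116.] 15 L [-191.   80.] q5 0.84 [0.001, -0.0004, 0.0284, -0.0006, -0.0014, 0.0002]
[-50. 135.] 17 L [-182.   94.] q5 0.85 [0.0087, -0.0032, 0.0464, -0.0084, -0.0222, 0.0002]
[-38. 151.] 19 L [-168.  106.] q5 0.84 [0.0199, -0.0074, 0.0614, -0.0161, -0.0431, 0.0002]
[-24. 164.] 21 L [-152.  114.] q5 0.83 [0.0331, -0.0123, 0.0734, -0.0239, -0.0639, 0.0002]
[ -8. 173.] 23 L [-135.  119.] q5 0.81 [0.0477, -0.0177, 0.0822, -0.0316, -0.0847, 0.0002]
[  8. 180.] 25 L [-117.  121.] q5 0.79 [0.063, -0.0234, 0.0876, -0.0394, -0.1055, 0.0001]
[ 25. 183.] 27 L [-98. 120.] q5 0.75 [0.0784, -0.0291, 0.0897, -0.0471, -0.1264, 0.0001]
[ 37. 182.] 28 L [-84. 117.] q5 0.73 [0.0906, -0.0337, 0.0885, -0.051, -0.1368, 0.0001]
[ 49. 179.] 29 L [-71. 113.] q5 0.70 [0.1019, -0.0379, 0.0854, -0.0549, -0.1472, 0.0001]
```

jog_arm --pt "0 0 0.01 0 0 0 -1" --pt "0 0 0.02 0 0 0 -1" --pt "0.001 -0.0004 0.0284 0 0 0 -1" --pt "0.005 -0.002 0.038 -0.004 -0.011 0 -1" --pt "0.0087 -0.0032 0.0464 -0.0084 -0.0222 0 -1" --pt "0.014 -0.0052 0.054 -0.012 -0.033 0 -1" --pt "0.0199 -0.0074 0.0614 -0.0161 -0.0431 0 -1" --pt "0.0265 -0.0098 0.0678 -0.02 -0.053 0 -1" --pt "0.0331 -0.0123 0.0734 -0.0239 -0.0639 0 -1" --pt "0.04 -0.015 0.078 -0.028 -0.074 0 -1" --pt "0.0477 -0.0177 0.0822 -0.0316 -0.0847 0 -1"

```text
time_s: 30.0
tool_pos: [0.5556, -0.1439, 0.1734]
orientation: [0.152, 0.175, 0.972, -0.027]
contact_force: [-4.3, 1.9, -0.5]
width: 0.095
gripper_force: 30.0
```

jog_arm --pt "0.0076 -0.0028 0.0027 -0.004 -0.01 0 -1" --pt "0.0153 -0.0057 0.0054 -0.0078 -0.0208 0 -1" --pt "0.023 -0.0085 0.0066 -0.0116 -0.031 0 -1" --pt "0.0307 -0.0114 0.0075 -0.0155 -0.0417 0 -1" --pt "0.037 -0.0137 0.007 -0.0175 -0.047 0 -1" --pt "0.0429 -0.016 0.0063 -0.0194 -0.0521 0 -1" --pt "0.0486 -0.018 0.0048 -0.021 -0.057 0 -1" --pt "0.0542 -0.0202 0.0032 -0.0233 -0.0625 0 -1" --pt "0.0542 -0.0202 0.0032 -0.0233 -0.0625 0 -1"

```text
time_s: 30.9
tool_pos: [0.61, -0.1643, 0.1761]
orientation: [0.202, 0.173, 0.963, -0.037]
contact_force: [-3.5, 0.5, -0.3]
width: 0.095
gripper_force: 30.0
```

```bash
cat >> t3.py <<'E'
def feats(name=None):
    s=observe();c=eyes.camera_info("wrist");R=q2R(s["orientation"]);Rc=np.array(c["R"]);M=Rc@R;m=Rc@s["tool_pos"]+c["t"]
    im=eyes.snapshot("wrist")[:,:,::-1].copy();g=cv2.cvtColor(im,6)
    if name:cv2.imwrite("pics/%s.png"%name,im)
    print("col323 rows20+",[int(v) for v in g[20:200:2,323]])
def edge():
    sc=eyes.camera_info("scene");a=cv2.cvtColor(eyes.snapshot("scene"),cv2.COLOR_RGB2GRAY)
    for r in(170,180,190):print(r,a[r,195:250].tolist())
    for r in(170,180,190):
        o=[]
        for th in(70,80,90,100,110):
            p,q=[proj(sc,box(ball(th,130,0)[0],y,ball(th,130,0)[1])) for y in(-106,50)];o.append((th,round(float(p[0]+(r-p[1])*(q[0]-p[0])/(q[1]-p[1])),1)))
        print(r,"lip col by theta",o)
E
python3 - <<'E'
from t3 import *
s=observe();print(s["tool_pos"],s["contact_force"],s["time_s"],s["wrist_torque"]@ey);where(s)
feats("w11");edge()
plan3(s,[(ball(*a),p) for a,p in [((86,80,5),29),((93,75,7),30),((97,68,9),31),((99,62,11),31),((100,57,13),31),((101,52,14),31),((102,48,13),31),((103,44,9),32),((103,42,6),34)]]+[((64,142),36),((60,145),38)])
E
```

```text
[ 0.60996191 -0.16429973  0.17605658] [-3.50503707  0.47367329 -0.30659707] 30.9 0.7578330017124908
t 23.7 phi 29.2 B [ 50.3 180.1] L [-70.1 112.7] y 55.8
col323 rows20+ [225, 205, 209, 209, 212, 167, 138, 140, 85, 84, 88, 86, 87, 82, 86, 88, 106, 117, 107, 131, 143, 155, 165, 164, 162, 163, 163, 164, 164, 162, 165, 164, 165, 100, 91, 94, 97, 97, 96, 93, 149, 165, 164, 163, 165, 165, 163, 163, 164, 163, 163, 163, 165, 164, 162, 150, 151, 150, 152, 126, 102, 103, 105, 104, 106, 103, 106, 102, 103, 103, 103, 102, 104, 102, 101, 103, 90, 40, 39, 43, 42, 48, 39, 45, 41, 42, 42, 45, 41, 39]
170 [89, 89, 89, 88, 90, 90, 90, 91, 91, 227, 236, 236, 236, 236, 236, 236, 236, 236, 237, 236, 236, 236, 237, 237, 237, 237, 236, 116, 58, 147, 175, 163, 235, 237, 237, 237, 217, 230, 236, 237, 236, 237, 237, 237, 237, 234, 234, 235, 232, 231, 237, 232, 188, 153, 143]
180 [236, 236, 236, 237, 237, 237, 237, 237, 236, 237, 237, 237, 237, 236, 237, 236, 236, 236, 236, 237, 237, 237, 237, 236, 237, 237, 237, 237, 236, 84, 57, 55, 57, 56, 58, 158, 171, 153, 234, 174, 99, 96, 98, 99, 103, 103, 104, 104, 10
[... 847 characters left out ...]
31 L [-59.  92.] q5 0.61 [0.0082, -0.0029, -0.018, -0.0068, -0.0188, 0.0003]
[ 57. 158.] 31 L [-61.  87.] q5 0.60 [0.0065, -0.0022, -0.0225, -0.0068, -0.0188, 0.0003]
[ 56. 154.] 31 L [-62.  83.] q5 0.58 [0.0057, -0.0019, -0.0272, -0.0068, -0.0188, 0.0003]
[ 57. 150.] 31 L [-61.  79.] q5 0.58 [0.0067, -0.0023, -0.0313, -0.0068, -0.0188, 0.0003]
[ 61. 145.] 32 L [-56.  72.] q5 0.54 [0.0104, -0.0037, -0.0365, -0.0107, -0.0292, 0.0003]
[ 64. 142.] 34 L [-51.  65.] q5 0.48 [0.0129, -0.0046, -0.0401, -0.0184, -0.0501, 0.0003]
[ 64 142] 36 L [-48.  61.] q5 0.42 [0.0135, -0.0048, -0.0413, -0.0262, -0.0709, 0.0003]
[ 60 145] 38 L [-49.  60.] q5 0.36 [0.01, -0.0035, -0.0392, -0.0339, -0.0917, 0.0003]
```

jog_arm --pt "0.004 -0.0013 -0.0025 -0.0015 -0.004 0 -1" --pt "0.007 -0.0025 -0.0055 -0.003 -0.009 0 -1" --pt "0.009 -0.0032 -0.009 -0.005 -0.014 0 -1" --pt "0.0095 -0.0034 -0.0125 -0.0068 -0.0188 0 -1" --pt "0.0095 -0.0034 -0.0155 -0.0068 -0.0188 0 -1" --pt "0.009 -0.0032 -0.0185 -0.0068 -0.0188 0 -1" --pt "0.009 -0.0032 -0.0185 -0.0068 -0.0188 0 -1"

```text
time_s: 31.7
tool_pos: [0.6174, -0.1666, 0.1565]
orientation: [0.216, 0.173, 0.96, -0.039]
contact_force: [-4.5, 0.9, 0.4]
width: 0.093
gripper_force: 30.0
```

Run:
```python
from t3 import *
s=observe();print(s["tool_pos"],s["contact_force"],s["time_s"],s["wrist_torque"]@ey);where(s)
feats("w12");edge()
plan3(s,[(ball(*a),p) for a,p in [((99,62,11),31),((100,57,13),31),((101,52,14),31),((102,48,13),31),((103,44,9),32),((103,42,6),34)]]+[((64,142),36),((60,145),38)])
```

```text
[ 0.6173685  -0.16663461  0.15652298] [-4.48397613  0.90409265  0.37389896] 31.7 0.8158761056409446
t 25.3 phi 30.8 B [ 58.  161.3] L [-60.6  90.6] y 56.2
col323 rows20+ [133, 80, 84, 84, 88, 85, 84, 86, 87, 88, 106, 123, 136, 137, 201, 108, 88, 118, 174, 98, 126, 140, 150, 163, 161, 159, 160, 158, 160, 162, 161, 161, 161, 156, 84, 90, 93, 92, 94, 95, 109, 166, 162, 161, 145, 149, 148, 149, 149, 150, 150, 148, 151, 151, 106, 107, 105, 104, 103, 104, 106, 106, 105, 104, 105, 104, 104, 103, 104, 104, 104, 102, 102, 104, 103, 107, 90, 36, 39, 43, 43, 43, 43, 40, 39, 43, 40, 40, 41, 39]
170 [88, 89, 88, 88, 90, 89, 90, 91, 90, 227, 235, 236, 235, 235, 236, 236, 232, 165, 165, 162, 234, 236, 236, 236, 236, 235, 235, 236, 236, 236, 236, 236, 236, 235, 236, 236, 216, 229, 235, 236, 236, 236, 236, 236, 236, 233, 233, 234, 231, 231, 236, 229, 112, 30, 32]
180 [235, 235, 236, 236, 236, 236, 236, 235, 236, 236, 235, 235, 236, 236, 236, 236, 236, 236, 236, 236, 236, 236, 159, 163, 165, 164, 234, 236, 236, 236, 236, 236, 236, 236, 235, 235, 235, 235, 235, 173, 97, 93, 97, 99, 101, 102, 103, 103, 
[... 579 characters left out ...]
[ 59. 163.] 31 L [-59.  92.] q5 0.61 [0.0008, -0.0005, 0.0016, -0.001, -0.002, 0.0001]
[ 57. 158.] 31 L [-61.  87.] q5 0.60 [-0.0009, 0.0001, -0.003, -0.001, -0.002, 0.0001]
[ 56. 154.] 31 L [-62.  83.] q5 0.58 [-0.0017, 0.0004, -0.0077, -0.001, -0.002, 0.0001]
[ 57. 150.] 31 L [-61.  79.] q5 0.58 [-0.0007, 0.0, -0.0117, -0.001, -0.002, 0.0001]
[ 61. 145.] 32 L [-56.  72.] q5 0.54 [0.003, -0.0013, -0.017, -0.0049, -0.0124, 0.0001]
[ 64. 142.] 34 L [-51.  65.] q5 0.48 [0.0055, -0.0023, -0.0206, -0.0126, -0.0332, 0.0001]
[ 64 142] 36 L [-48.  61.] q5 0.42 [0.0061, -0.0025, -0.0218, -0.0203, -0.0541, 0.0001]
[ 60 145] 38 L [-49.  60.] q5 0.36 [0.0026, -0.0012, -0.0197, -0.0281, -0.0749, 0.0001]
```

jog_arm --pt "0 0 -0.003 0 0 0 -1" --pt "0.001 -0.0003 -0.006 0 0 0 -1" --pt "0.0015 -0.0005 -0.009 0 0 0 -1" --pt "0.002 -0.0008 -0.012 0 0 0 -1" --pt "0.003 -0.0011 -0.0145 -0.001 -0.003 0 -1" --pt "0.004 -0.0015 -0.0165 -0.003 -0.008 0 -1" --pt "0.004 -0.0015 -0.0165 -0.003 -0.008 0 -1"

```text
time_s: 32.5
tool_pos: [0.6259, -0.1705, 0.1449]
orientation: [0.228, 0.173, 0.957, -0.042]
contact_force: [0.7, 0.4, 9.4]
width: 0.096
gripper_force: 30.0
```

Run:
```python
from t3 import *
s=observe();print(s["tool_pos"],s["contact_force"],s["time_s"],s["wrist_torque"]@ey);where(s)
feats("w13");edge()
plan3(s,[(ball(*a),p) for a,p in [((102,48,13),31),((103,44,9),32),((103,42,6),34)]]+[((64,142),36),((60,145),38)])
```

```text
[ 0.62588292 -0.17046588  0.14494624] [0.67929183 0.37967015 9.36510382] 32.5 -0.40089858340548995
t 26.8 phi 32.3 B [ 67.1 150.5] L [-49.5  76.7] y 55.6
col323 rows20+ [105, 125, 136, 131, 172, 188, 83, 86, 150, 187, 176, 160, 135, 208, 215, 215, 215, 213, 209, 209, 211, 210, 207, 209, 168, 111, 107, 131, 145, 150, 142, 139, 137, 135, 140, 138, 136, 140, 80, 80, 81, 84, 80, 64, 93, 99, 101, 99, 100, 101, 99, 99, 101, 99, 102, 100, 101, 101, 101, 101, 102, 102, 101, 99, 100, 98, 100, 101, 99, 100, 101, 102, 100, 103, 101, 102, 91, 38, 37, 42, 41, 43, 42, 43, 42, 43, 43, 42, 42, 41]
170 [88, 88, 89, 88, 89, 89, 90, 89, 91, 227, 236, 236, 236, 236, 236, 236, 236, 236, 236, 235, 236, 236, 236, 236, 236, 236, 236, 236, 236, 236, 236, 236, 236, 236, 236, 235, 215, 230, 236, 236, 236, 236, 236, 236, 236, 234, 233, 234, 231, 231, 235, 231, 236, 236, 236]
180 [236, 236, 236, 236, 236, 236, 236, 236, 236, 236, 236, 196, 157, 166, 145, 68, 92, 206, 235, 236, 236, 236, 236, 236, 236, 236, 236, 236, 236, 236, 236, 236, 236, 236, 234, 235, 235, 235, 235, 172, 99, 94, 97, 99, 101, 103, 103, 102, 1
[... 307 characters left out ...]
lip col by theta [(70, 244.4), (80, 233.5), (90, 221.7), (100, 209.6), (110, 197.7)]
180 lip col by theta [(70, 250.5), (80, 239.4), (90, 227.5), (100, 215.2), (110, 203.2)]
190 lip col by theta [(70, 256.6), (80, 245.3), (90, 233.2), (100, 220.8), (110, 208.7)]
[ 57. 150.] 31 L [-61.  79.] q5 0.58 [-0.0092, 0.0039, -0.0002, 0.0056, 0.0134, 0.0005]
[ 61. 145.] 32 L [-56.  72.] q5 0.54 [-0.0055, 0.0025, -0.0054, 0.0017, 0.003, 0.0005]
[ 64. 142.] 34 L [-51.  65.] q5 0.48 [-0.003, 0.0015, -0.009, -0.006, -0.0178, 0.0005]
[ 64 142] 36 L [-48.  61.] q5 0.42 [-0.0024, 0.0013, -0.0102, -0.0138, -0.0387, 0.0005]
[ 60 145] 38 L [-49.  60.] q5 0.36 [-0.0059, 0.0026, -0.0081, -0.0215, -0.0595, 0.0005]
```

jog_arm --pt "0 0 -0.001 0.008 0.02 0 -1" --pt "-0.001 0.0004 -0.002 0.016 0.042 0 -1" --pt "-0.002 0.0007 -0.003 0.023 0.0625 0 -1" --pt "-0.003 0.001 -0.004 0.031 0.083 0 -1" --pt "-0.003 0.001 -0.005 0.031 0.083 0 -1" --pt "-0.003 0.001 -0.005 0.031 0.083 0 -1"

```text
time_s: 33.2
tool_pos: [0.6227, -0.1693, 0.138]
orientation: [0.16, 0.175, 0.971, -0.029]
contact_force: [8.8, -2.9, -0.2]
width: 0.098
gripper_force: 30.0
```

Run:
```python
from t3 import *
s=observe();print(s["tool_pos"],s["contact_force"],s["time_s"],s["wrist_torque"]@ey)
for d in(5.5,12,16,20):where(s,dl=d)
feats("w14");edge()
```

```text
[ 0.62269246 -0.16932552  0.13802219] [ 8.80926704 -2.88570317 -0.20801479] 33.2 -1.3959532029126818
t 18.7 phi 24.2 B [ 64.2 139.6] L [-61.6  83. ] y 55.6
t 18.7 phi 30.7 B [ 62.8 142.4] L [-55.8  71.8] y 55.6
t 18.7 phi 34.7 B [ 61.8 143.9] L [-51.6  65.3] y 55.6
t 18.7 phi 38.7 B [ 60.7 145.5] L [-46.9  59.1] y 55.6
col323 rows20+ [230, 229, 230, 230, 230, 225, 212, 213, 217, 130, 128, 89, 80, 83, 82, 84, 86, 105, 122, 126, 142, 174, 78, 124, 172, 167, 145, 111, 129, 139, 140, 139, 141, 139, 140, 141, 142, 153, 139, 84, 90, 93, 93, 93, 99, 154, 150, 152, 153, 151, 153, 154, 154, 151, 152, 153, 150, 153, 153, 153, 151, 155, 152, 152, 152, 151, 152, 153, 148, 107, 112, 112, 112, 114, 112, 112, 105, 35, 38, 43, 43, 41, 41, 40, 42, 39, 42, 41, 43, 41]
170 [88, 88, 89, 88, 89, 90, 91, 91, 91, 227, 236, 236, 236, 236, 236, 236, 233, 158, 165, 165, 161, 234, 236, 236, 236, 236, 236, 236, 236, 236, 236, 236, 236, 236, 236, 236, 215, 230, 236, 236, 236, 236, 236, 236, 236, 234, 233, 234, 231, 231, 236, 231, 236, 236, 236]
180 [236, 236, 236, 236, 236, 236, 236, 236, 236, 236, 236, 236, 236, 236, 236, 236, 236, 236, 236, 236, 236, 236, 156, 161, 167, 151, 234, 236, 236, 236, 236, 236, 236, 236, 235, 235, 236, 236, 235, 173, 98, 95, 97, 100, 123, 76, 25, 21, 32, 38, 39, 39, 38, 39, 38]
190 [236, 236, 236, 236, 236, 236, 236, 236, 236, 236, 236, 236, 236, 236, 236, 236, 236, 236, 236, 236, 236, 236, 236, 236, 236, 236, 236, 156, 96, 167, 169, 195, 235, 236, 236, 236, 236, 236, 236, 236, 236, 236, 236, 236, 132, 131, 97, 91, 56, 73, 91, 49, 58, 83, 85]
170 lip col by theta [(70, 244.4), (80, 233.5), (90, 221.7), (100, 209.6), (110, 197.7)]
180 lip col by theta [(70, 250.5), (80, 239.4), (90, 227.5), (100, 215.2), (110, 203.2)]
190 lip col by theta [(70, 256.6), (80, 245.3), (90, 233.2), (100, 220.8), (110, 208.7)]
```

Run:
```python
from t3 import *
c=eyes.camera_info("wrist")
for nm,P in(("wall front top",(-59,55,65)),("wall back top",(-55,55,65)),("tip seated",(-54,55,58)),("ballc seated",(-50,55,61)),("side wall end?",(-42,55,65)),("ring seated -55.7",(4.3-55.7*.788-3,55,103.5-55.7*.616+4))):print(nm,proj(c,box(*P)).round(1))
g=cv2.cvtColor(cv2.imread("pics/w14.png"),6)
for k in(300,306,312,318,323,328,334,340,346):print(k,g[30:112:2,k].tolist())
```

```text
wall front top [324.3  66.1]
wall back top [324.3  75. ]
tip seated [324.2  74.2]
ballc seated [324.2  83.9]
side wall end? [324.2 102.1]
ring seated -55.7 [324.3 105.3]
300 [212, 212, 210, 170, 158, 126, 87, 80, 81, 79, 80, 81, 99, 121, 127, 139, 187, 139, 129, 206, 203, 171, 171, 163, 162, 159, 153, 151, 146, 144, 151, 151, 151, 139, 139, 139, 149, 151, 127, 146, 145]
306 [212, 213, 213, 188, 123, 126, 87, 80, 83, 79, 82, 85, 104, 122, 128, 114, 128, 86, 124, 179, 166, 147, 108, 106, 110, 110, 112, 116, 118, 120, 120, 130, 133, 136, 142, 140, 141, 145, 145, 144, 144]
312 [231, 213, 213, 212, 167, 126, 91, 79, 78, 83, 81, 80, 101, 123, 128, 144, 174, 81, 125, 176, 165, 145, 97, 139, 142, 106, 95, 90, 90, 107, 119, 98, 92, 96, 95, 91, 75, 75, 70, 74, 74]
318 [211, 210, 211, 216, 172, 129, 88, 81, 82, 78, 85, 84, 103, 121, 127, 132, 149, 84, 123, 177, 167, 148, 109, 128, 142, 146, 142, 142, 146, 145, 145, 144, 149, 150, 83, 89, 93, 93, 94, 94, 157]
323 [225, 212, 213, 217, 130, 128, 89, 80, 83, 82, 84, 86, 105, 122, 126, 142, 174, 78, 124, 172, 167, 145, 111, 129, 139, 140, 139, 141, 139, 140, 141, 142, 153, 139, 84, 90, 93, 93, 93, 99, 154]
328 [211, 213, 213, 203, 169, 128, 87, 81, 81, 80, 80, 85, 108, 130, 140, 127, 118, 84, 129, 172, 164, 147, 98, 97, 114, 117, 118, 119, 116, 117, 119, 118, 121, 126, 81, 83, 85, 81, 80, 82, 123]
334 [220, 212, 213, 208, 128, 130, 90, 80, 80, 81, 84, 83, 92, 134, 139, 153, 186, 81, 133, 192, 185, 170, 113, 97, 104, 105, 107, 104, 103, 104, 105, 106, 103, 96, 89, 95, 88, 80, 81, 83, 85]
340 [212, 212, 213, 213, 193, 125, 90, 82, 83, 83, 81, 84, 110, 132, 141, 127, 117, 82, 134, 189, 183, 175, 170, 178, 177, 180, 182, 183, 182, 186, 187, 186, 190, 192, 197, 199, 194, 179, 180, 178, 181]
346 [209, 210, 210, 211, 213, 131, 89, 81, 82, 81, 83, 85, 92, 133, 140, 160, 207, 119, 117, 143, 138, 131, 128, 126, 121, 120, 122, 126, 121, 119, 124, 121, 116, 111, 108, 107, 139, 112, 88, 87, 88]
```

The brightness profile has the stay's tip (row 74) right up against the shoe's front wall (rows 66–72). The cover reads about 95.5° and the ball is at cup height, so it is seated. I'll ease off, open and back away.

jog_arm --pt "0.0015 -0.0005 0.001 0 0 0 -1" --pt "0.003 -0.001 0.001 0 0 0 -1" --pt "0.003 -0.001 0.001 0 0 0 -1" --pt "0.003 -0.001 0.001 0 0 0 -0.55" --pt "0.003 -0.001 0.001 0 0 0 -0.55" --pt "0.003 -0.001 0.001 0 0 0 -0.55" --pt "0.003 -0.001 0.001 0 0 0 -0.55"

```text
time_s: 34.0
tool_pos: [0.6222, -0.1685, 0.1371]
orientation: [0.156, 0.175, 0.972, -0.028]
contact_force: [0.8, -0.3, -0.4]
width: 0.222
gripper_force: 0.0
```

Run:
```python
from t3 import *
s=observe();print(s["tool_pos"],s["contact_force"],s["time_s"],s["width"],turn(s,toolR(19)))
edge()
```

```text
[ 0.62218654 -0.16851541  0.13711297] [ 0.75348537 -0.30250074 -0.35469199] 34.0 0.2215487776997947 [-0.0031 -0.0079  0.0001]
170 [88, 88, 89, 88, 89, 90, 90, 91, 91, 227, 235, 236, 236, 236, 236, 236, 236, 236, 236, 233, 155, 166, 165, 159, 234, 236, 236, 236, 236, 236, 236, 236, 236, 236, 236, 236, 217, 230, 236, 236, 236, 236, 236, 236, 236, 234, 234, 234, 231, 231, 236, 232, 236, 236, 236]
180 [236, 236, 236, 236, 236, 236, 236, 236, 236, 236, 236, 236, 236, 236, 236, 236, 236, 236, 236, 236, 236, 236, 236, 236, 150, 69, 161, 166, 161, 235, 236, 236, 236, 236, 235, 236, 236, 236, 235, 174, 98, 96, 98, 100, 109, 76, 27, 22, 37, 38, 38, 51, 43, 39, 39]
190 [236, 236, 236, 236, 236, 236, 236, 236, 236, 236, 236, 236, 236, 236, 236, 236, 236, 237, 236, 236, 236, 236, 236, 236, 236, 236, 236, 236, 158, 56, 44, 87, 165, 172, 196, 235, 236, 237, 236, 236, 237, 236, 237, 236, 178, 136, 109, 91, 60, 43, 52, 35, 57, 84, 84]
170 lip col by theta [(70, 244.4), (80, 233.5), (90, 221.7), (100, 209.6), (110, 197.7)]
180 lip col by theta [(70, 250.5), (80, 239.4), (90, 227.5), (100, 215.2), (110, 203.2)]
190 lip col by theta [(70, 256.6), (80, 245.3), (90, 233.2), (100, 220.8), (110, 208.7)]
```

jog_arm --pt "-0.0058 0.0022 0.019 0 0 0 -0.55" --pt "-0.0116 0.0043 0.038 0 0 0 -0.55" --pt "-0.0174 0.0065 0.057 0 0 0 -0.55" --pt "-0.0232 0.0086 0.076 0 0 0 -0.55" --pt "-0.035 0.013 0.1 0 0 0 -0.55" --pt "-0.06 0.0223 0.12 0 0 0 -0.8" --pt "-0.09 0.0334 0.12 0.0345 0.0925 0 -1" --pt "-0.11 0.04 0.12 0.069 0.185 0 -1" --pt "-0.11 0.04 0.12 0.069 0.185 0 -1" --pt "-0.11 0.04 0.12 0.069 0.185 0 -1"

```text
time_s: 35.05
tool_pos: [0.5136, -0.1291, 0.2567]
orientation: [0.006, 0.177, 0.984, -0.001]
contact_force: [1.4, -0.5, -0.4]
width: 0.004
gripper_force: 0.0
```

Run:
```python
from t3 import *
np.set_printoptions(precision=3,suppress=True)
s=observe();print(s["tool_pos"],s["contact_force"],s["time_s"],s["width"],turn(s,toolR(0)))
edge()
for n in("wrist","top","scene"):
    c=eyes.camera_info(n);im=eyes.snapshot(n)[:,:,::-1].copy();cv2.imwrite(f"pics/k_{n}.png",im)
    k=proj(c,box(-24,-42,90));print(n,"knob",k,"seat ends",proj(c,box(-50,55,61)),proj(c,box(58.7,55,146)))
    u,v=k.astype(int);g=cv2.cvtColor(im,6);w=45 if n!="top" else 18
    if 0<=v<480 and 0<=u<640:
        m=(g[max(0,v-w):v+w,max(0,u-w):u+w]<45).astype(np.uint8);
        for q in cv2.findContours(m,0,2)[0]:
            if cv2.contourArea(q)>40:
                rc=cv2.minAreaRect(q);b=cv2.boxPoints(rc)+[max(0,u-w),max(0,v-w)];print(rc,[cast(c,p,.095).round(4).tolist() for p in b])
```

```text
[ 0.514 -0.129  0.257] [ 1.446 -0.451 -0.378] 35.05 0.0035145981496545143 [0.002 0.007 0.   ]
170 [87, 87, 87, 87, 89, 88, 89, 89, 90, 226, 235, 235, 235, 235, 235, 235, 235, 235, 235, 232, 152, 162, 163, 157, 233, 235, 235, 234, 235, 235, 235, 235, 235, 235, 235, 235, 214, 229, 235, 235, 235, 235, 235, 235, 235, 233, 232, 233, 229, 230, 235, 230, 235, 235, 235]
180 [235, 235, 235, 235, 235, 235, 235, 235, 235, 235, 235, 235, 235, 235, 235, 235, 235, 235, 235, 235, 235, 235, 235, 235, 149, 74, 158, 164, 162, 233, 235, 235, 235, 235, 233, 234, 235, 235, 234, 171, 96, 94, 97, 99, 100, 102, 102, 101, 102, 102, 102, 101, 101, 100, 100]
190 [235, 235, 235, 235, 235, 235, 235, 235, 235, 235, 235, 235, 235, 235, 235, 235, 235, 235, 235, 235, 235, 235, 235, 235, 235, 235, 235, 235, 156, 55, 42, 86, 163, 167, 194, 234, 235, 235, 235, 235, 235, 235, 235, 235, 235, 235, 235, 231, 174, 170, 170, 169, 169, 145, 155]
170 lip col by theta [(70, 244.4), (80, 233.5), (90, 221.7), (100, 209.6), (110, 197.7)]
180 lip col by theta [(70, 250.5), (80, 239.4), (90, 227.5), (100, 215.2), (110, 203.2)]
190 lip col by theta [(70, 256.6), (80, 245.3), (90, 233.2), (100, 220.8), (110, 208.7)]
wrist knob [225.591 276.726] seat ends [323.27  242.623] [323.342 385.216]
top knob [394.508 256.809] seat ends [342.955 251.694] [366.226 194.19 ]
scene knob [271.563 205.098] seat ends [300.323 236.649] [255.399 238.744]
((53.5, 78.5), (9.0, 17.0), 90.0) [[0.5941, -0.1831, 0.095], [0.5684, -0.1528, 0.095], [0.5863, -0.1368, 0.095], [0.6116, -0.1668, 0.095]]
((45.5, 51.5), (15.0, 19.0), 90.0) [[0.5468, -0.257, 0.095], [0.5171, -0.2218, 0.095], [0.5486, -0.193, 0.095], [0.5778, -0.2275, 0.095]]
((76.0, 15.5), (31.0, 26.0), 90.0) [[0.4043, -0.2972, 0.095], [0.3613, -0.2462, 0.095], [0.4349, -0.1837, 0.095], [0.4762, -0.2326, 0.095]]
```

Run:
```python
from t3 import *
g=cv2.cvtColor(cv2.imread("pics/k_wrist.png"),6)
ch=" .:-=+*#%@"[::-1]
for r in range(215,330,2):print(r,"".join(ch[min(9,int(v)//24)] for v in g[r,170:300]))
```

```text
215 ::::::::::::::::::::::::::-:::---==---+++=-=+++=++=--+=---==---++=--++=--+=---+=---===:-===:-==---==---=+---===:-++=-=+=--=+=--=++
217 :::::::::::::::::::::-----=+++++++++++++++++++++++++++++++++++++++++++++++++++++++++++++++++++++++++++++++++++++++++++++++++++++++
219 :::::::::::::::::-=+*#############################################################################################################
221 ::::::::::::::--+####**#*###*####*####**################*######*##################################################################
223 ::::::::::::-+####*#*##**#**######*##*#*#*##################*###########*######*#################*################################
225 ::::::..:-+####***#*###**#***########*##*###*###################*##################***##*#*###################*###################
227 ::::.:-+*###**#**##*#####*#########*#######****##########*###################*#######*#########*#*################################
229 :::-=****************+++++*+++++*++++**++++*++++**+++++**++++*+++*+++++**++++**++****+++**+++++*+++++*+++*************************
231 *#####*++*++++++
[... 6029 characters left out ...]
::::-+*+*****************
321 *#################*====+++====-::::::::::::::::::::::::::::::::::::::::::::::::::::::::::::::::::-:::::::::::-+++*****************
323 *#################*+++*****+++=:::::::::::::::::::::::::::::::::::::::::::::::::::::::::::::::::::---::::-----+*******************
325 +##################*++****++++=----------------------------------------------------:--------------------------+*****************#*
327 +*#################*+++++++++++-:::::::::::::::::::::::::::-+=::-++=--++=--+++=--++=--+=-::::::::::::::::::::-+*******************
329 +*##################*+++++++++++++++==+++==++++++++*++++==+*++++++++++++++++++++++++++++++++=-=++*+=***+=****++*******************
```

The text map shows the knob's white line from (227,261) to (224,273). The bar is about 0.28 rad clockwise of box x, and its centre is at the predicted (225,277). I'll push the bar's front end towards +y with the closed fingers.

jog_arm --pt "-0.004 -0.045 0 0.002 0.007 0 -1" --pt "-0.008 -0.09 0 0.002 0.007 0 -1" --pt "-0.0101 -0.133 0 0.002 0.007 0 -1" --pt "-0.0101 -0.133 -0.03 0.002 0.007 0 -1" --pt "-0.0101 -0.133 -0.07 0.002 0.007 0 -1" --pt "-0.0101 -0.133 -0.11 0.002 0.007 0 -1" --pt "-0.0101 -0.133 -0.145 0.002 0.007 0 -1" --pt "-0.0101 -0.133 -0.168 0.002 0.007 0 -1" --pt "-0.0101 -0.133 -0.169 0.002 0.007 0 -1" --pt "-0.0101 -0.133 -0.169 0.002 0.007 0 -1"

```text
time_s: 36.25
tool_pos: [0.5022, -0.2616, 0.0885]
orientation: [-0.001, 0.177, 0.984, 0.0]
contact_force: [-0.0, -0.4, -0.3]
width: 0.006
gripper_force: 0.0
```

```bash
cat > kn.py <<'E'
from t3 import *
def st():
    s=observe();T=(s["tool_pos"]-O)*1e3;F=s["contact_force"];print("t",s["time_s"],"box",round(T@ex,1),round(T@ey,1),round(T[2],1),"F ex,ey,z",(F@ex).round(2),(F@ey).round(2),F[2].round(2),"tz",s["wrist_torque"][2].round(3))
E
python3 -c "
from kn import *
st();edge()"
```

```text
t 36.25 box -44.3 -72.9 88.5 F ex,ey,z 0.09 -0.36 -0.32 tz 0.007
170 [91, 91, 91, 90, 91, 91, 92, 93, 93, 229, 238, 238, 238, 238, 238, 238, 238, 238, 238, 235, 158, 166, 168, 164, 236, 238, 238, 238, 238, 238, 238, 238, 238, 238, 238, 238, 220, 232, 238, 238, 238, 238, 239, 238, 238, 236, 235, 236, 233, 233, 238, 234, 238, 238, 239]
180 [238, 238, 238, 238, 238, 238, 238, 238, 238, 238, 238, 238, 238, 238, 238, 238, 238, 238, 238, 238, 238, 238, 238, 238, 153, 77, 153, 156, 154, 236, 238, 238, 238, 238, 237, 237, 238, 237, 237, 176, 100, 98, 100, 101, 103, 105, 105, 106, 106, 106, 105, 105, 104, 104, 103]
190 [238, 238, 238, 238, 238, 238, 238, 238, 238, 238, 238, 238, 238, 238, 238, 238, 238, 238, 238, 238, 238, 238, 238, 238, 238, 238, 238, 238, 161, 57, 44, 86, 159, 157, 195, 237, 238, 238, 238, 239, 238, 239, 238, 238, 238, 238, 238, 234, 180, 175, 175, 174, 173, 147, 150]
170 lip col by theta [(70, 244.4), (80, 233.5), (90, 221.7), (100, 209.6), (110, 197.7)]
180 lip col by theta [(70, 250.5), (80, 239.4), (90, 227.5), (100, 215.2), (110, 203.2)]
190 lip col by theta [(70, 256.6), (80, 245.3), (90, 233.2), (100, 220.8), (110, 208.7)]
```

jog_arm --pt "0.0017 0.0015 0 0 0 0 -1" --pt "0.0024 0.0034 0 0 0 0 -1" --pt "0.0031 0.0053 0 0 0 0 -1" --pt "0.0038 0.0072 0 0 0 0 -1" --pt "0.0045 0.009 0 0 0 0 -1" --pt "0.0052 0.011 0 0 0 0 -1" --pt "0.0052 0.011 0 0 0 0 -1"

```text
time_s: 37.0
tool_pos: [0.5074, -0.2509, 0.0884]
orientation: [-0.001, 0.177, 0.984, -0.0]
contact_force: [-0.5, -1.4, 0.3]
width: 0.007
gripper_force: 0.9
```

```bash
python3 -c "
from kn import *
st()"
```

```text
t 37.0 box -43.2 -61.0 88.4 F ex,ey,z 0.05 -1.43 0.35 tz 0.014
```

jog_arm --pt "0.0005 0.0014 0 0 0 0 -1" --pt "0.001 0.0028 0 0 0 0 -1" --pt "0.0015 0.0042 0 0 0 0 -1" --pt "0.002 0.0056 0 0 0 0 -1" --pt "0.0026 0.007 0 0 0 0 -1"

```text
time_s: 37.5
tool_pos: [0.5089, -0.2446, 0.0883]
orientation: [-0.002, 0.177, 0.984, -0.001]
contact_force: [-4.5, -4.7, 1.7]
width: 0.005
gripper_force: 3.1
```

jog_arm --pt "0.0005 0.0014 0 0 0 0 -1" --pt "0.001 0.0028 0 0 0 0 -1" --pt "0.0013 0.0035 0 0 0 0 -1"

```text
time_s: 37.8
tool_pos: [0.5099, -0.2423, 0.0883]
orientation: [-0.003, 0.177, 0.984, -0.002]
contact_force: [-7.6, -10.4, 1.0]
width: 0.001
gripper_force: 5.0
```

jog_arm --pt "0.0005 0.0014 0 0 0 0 -1" --pt "0.001 0.0028 0 0 0 0 -1" --pt "0.0013 0.0035 0 0 0 0 -1"

```text
time_s: 38.1
tool_pos: [0.5099, -0.2401, 0.0881]
orientation: [-0.004, 0.177, 0.984, -0.003]
contact_force: [-11.9, -14.8, 0.5]
width: 0.001
gripper_force: 7.6
```

```bash
python3 -c "
from kn import *
st()"
```

```text
t 38.1 box -44.6 -50.1 88.1 F ex,ey,z -6.04 -17.99 0.55 tz -0.064
```

Run:
```python
from kn import *
c=eyes.camera_info("wrist");im=eyes.snapshot("wrist")[:,:,::-1].copy();cv2.imwrite("pics/k2.png",im);g=cv2.cvtColor(im,6)
k=proj(c,box(-24,-42,95));print("knob top",k,"flange",proj(c,box(-24,-42,62)), "front end a=.28,.88",[proj(c,box(-24-20*np.cos(a),-42+20*np.sin(a),95)).round(0).tolist() for a in(.28,.6,.88,1.1)])
u,v=k.astype(int);ch=" .:-=+*#%@"[::-1]
for r in range(max(0,v-75),min(480,v+50),3):print(r,"".join(ch[min(9,int(x)//26)] for x in g[r,u-60:u+90]))
```

```text
knob top [341.95272295 357.83638138] flange [339.24763037 322.05077112] front end a=.28,.88 [[355.0, 323.0], [367.0, 328.0], [375.0, 335.0], [380.0, 342.0]]
282 +++++++++=:.:+*=::........::=+********+++++++**********+++++++++++++++===========================-==+#*+=======+++++==++++++++++++++++++++++++++++++++
285 +++*+++++++-...:-+*=-=+***************#%###%%***************####%%%#*++======--=============-===+##+==-====-==+++++++++++*****++*++++*++++++*+++++++++
288 ++++++++++++--+***********************#%%%%%%#**********************##%%%%%#*+++=-====+========+++=========++=-=++++++++++++++++*+++++++++++++++++++++
291 ++++++++++-:=*************************%%%%%%%#************************#%%%%%%%%%#*++++++++++++++++++++++++++++++++++++++++++++++++++++++++++++++++++++
294 +++++*#*++++*************************##%%%%%%#*************************#%%%%%%%%%%%#*+++++++++++++++++++++++**++++++++++++++++++++++++++++++++++++++++
297 ++++++++==****************************%%%%%%%#**************************#%%%%%%%%%%%%%#*++++++++++++++++*#*+++++++++++++++++++++++++++++++++++++++++++
300 +++++++++
[... 4866 characters left out ...]
%%%%%%%%%%%%%%%%%@%%%%%%@%%%%%%@%%%%%%%%%%%%%%%%%%%%%%%%@%%%%%%%%%%%%%%%%%%%%%%%
396 @%%%%%%%%%%%%%%%%%%%@@%%%%%%%%%%@#***##%##%%###**#%%%@%%%%%%%%%%%%%%%@%%%%%%%%%%%%%%@%%%%%%%%%%%%%%%%%@%%@%%%%@%%%%%%%%@%%%%%%%%%%%%%%%%%%%%%%%%%%%%%%
399 %%@%%%%%%@%%%%@%%%%%%@%%%%%%%%%%%#**##%%%%%%%##**#%%%%%%%%@%%%%%%%%%%%%%%%%%%%%%%%%%%%%@%@%%%%%%%%%%%%%%%%%%%%%%%%%%%%%%%%%%%%%%%%%%@%%@%%@%%%@%%%%%%%
402 %%%%%%%%%%%%@%%%%%%%%%%@%@%@%%%%%#**#*+=====+*#**#%%%%%%%%%%%%%%%%%%%@%%%%%%%%@%%%%%%%%@%%%%%%%%%%%%%%%%%%%%%%%%%%%%%%%%%%%%%%%%%%%%%%%%%%%%%%%%%%%%%%
405 %%%%%%%%%%%%%%%%%%%%%@%%@%%%%%%%%#**#*-:::::-+##*#%%%%%%%%%%@%%%%%%%%%%%%%%%%%%%%%%%%%%%%%%%%%@%%%%%%%%@%%%%%%%%%%@%%%%%%%%%@%%%%%%%%%%%%%%%%%%%%%%%%%
```

Force rises about 2.5 N/mm to 18 N, which is what meeting the stop would give. I'll back off and check the knob's angle from above.

jog_arm --pt "-0.003 -0.008 0 0 0 0 -1" --pt "-0.0065 -0.0175 0 0 0 0 -1" --pt "-0.0065 -0.0175 0.04 0 0 0 -1" --pt "-0.0065 -0.0175 0.09 0 0 0 -1" --pt "-0.0065 -0.0175 0.14 0 0 0 -1" --pt "0.0065 0.0675 0.17 0 0 0 -1" --pt "0.01 0.12 0.17 0 0 0 -1" --pt "0.01 0.12 0.17 0 0 0 -1" --pt "0.01 0.12 0.17 0 0 0 -1"

```text
time_s: 39.05
tool_pos: [0.5233, -0.1119, 0.2597]
orientation: [-0.0, 0.175, 0.985, 0.001]
contact_force: [-0.2, 0.1, -1.1]
width: 0.002
gripper_force: 0.0
```

Run:
```python
from kn import *
st()
c=eyes.camera_info("wrist");im=eyes.snapshot("wrist")[:,:,::-1].copy();cv2.imwrite("pics/k3.png",im);g=cv2.cvtColor(im,6)
k=proj(c,box(-24,-42,95));print("knob top",k,[(a,proj(c,box(-24-20*np.cos(a),-42+20*np.sin(a),95)).round(0).tolist(),proj(c,box(-24+20*np.cos(a),-42-20*np.sin(a),95)).round(0).tolist()) for a in(.28,.6,.88,1.1)])
u,v=k.astype(int);ch=" .:-=+*#%@"[::-1]
for r in range(v-45,v+40,2):print(r,"".join(ch[min(9,int(x)//24)] for x in g[r,u-50:u+60]))
```

```text
t 39.05 box -76.7 74.7 259.7 F ex,ey,z -0.25 -0.0 -1.13 tz -0.047
knob top [204.4601289 275.6787111] [(0.28, [208.0, 257.0], [201.0, 293.0]), (0.6, [214.0, 260.0], [195.0, 291.0]), (0.88, [219.0, 264.0], [190.0, 287.0]), (1.1, [222.0, 267.0], [187.0, 284.0])]
230 ####+============--:::::::::::::::::::::::::::::::::::::::::::--:--=--::::::::::::::::::::::::::::::::::::::::
232 ####*+==++++++===-:::::::::::::::::::::::::-::::.::.:....:=-...::...::---:-----:-:::----:::::------:::-----===
234 ####*+==+++++*===--::::::::::::::::::::::::...:..:+-...:.:==:..:.:-=:.....:::--:-:::----::::::-:-:-:::--------
236 #####+====+++====-::::::::::::::::::::::.:::...:.::-:::::::-:::..:--:.::..:::.:==-::----::::::-:-:-::::---:---
238 #####*===-===-====-:::::::::::::::::::.:..:=-:.:::..::.::....:.:::::::.:.:==:...::-=----::::::-----:::--------
240 #####*+============-:::::::::::::::::....::.:.::..:::::......:.:.:.:::.:...:.:::...:--::::::::-:-:-::::::::--:
242 ######+===========-:::::::::::::::.:==:..:::.:.:...:..:::::--:::::...:::::.:....:-==::---:::::-:-:-:::-------:
244 ######+============-:::::::::::
[... 3404 characters left out ...]
::::::::::
304 ##############*+===========:..:.:::::::.::..::.::::.:::.::::::::::.:::.:::.:::.:::::.:::.::.::.::.::::::::::::
306 ###############+===========-.:.:.:::::::.:::.:::::::::::::::::::::::::.:::.:::::.::::::::::::::::.::::::::::::
308 ###############+============-:..::::::::.:::::::::::::::::::::::::::::::::::::.:.::::::::::::::::::::::::::::-
310 ###############*+==========-:.:::::::::::::.:::::::::::::::::::::::::::::::.:::::::::::::::::.::::::::::::::-*
312 ################+===========-..::::.:::.:::::::::::::::::::::::.::::.:::::::::::.:::::::::::::.::::::::::::-*#
314 ################+============:.:::::::.::::::.::::::.:::::::::::::::::::::::.:::::::::::::::::::.::::::::::-+*
```

The white line now runs from (217,266) to (208,272) and the bar stands at about 0.93 rad, so it has turned about 0.65 rad, inside the given stop range. I'll check the cover and stay once more and hand in.

Run:
```python
from kn import *
edge()
for n,f in(("wrist","pics/k3.png"),):
    c=eyes.camera_info(n);g=cv2.cvtColor(cv2.imread(f),6)
    a,b=proj(c,box(-53,55,60)),proj(c,box(4.3-22*.788,55,103.5-22*.616+11));print("pred tip, grip edge",a,b)
    print(g[int(a[1])-25:int(b[1])+20:2,int(round(a[0]))].tolist(),int(a[1])-25)
```

```text
170 [89, 88, 87, 89, 89, 89, 88, 90, 90, 227, 235, 235, 236, 235, 235, 235, 235, 236, 235, 232, 153, 165, 164, 158, 234, 235, 235, 236, 235, 235, 236, 236, 235, 236, 235, 235, 215, 229, 235, 236, 235, 236, 236, 236, 235, 233, 233, 233, 230, 230, 235, 231, 235, 236, 236]
180 [236, 235, 235, 236, 236, 236, 235, 236, 236, 235, 235, 235, 236, 235, 236, 236, 235, 236, 235, 235, 236, 235, 236, 235, 149, 74, 160, 165, 163, 233, 236, 236, 235, 235, 234, 235, 235, 235, 235, 171, 97, 95, 96, 99, 101, 102, 102, 102, 103, 104, 102, 102, 101, 100, 100]
190 [235, 235, 236, 236, 235, 235, 235, 236, 235, 236, 236, 235, 236, 236, 236, 235, 235, 236, 235, 236, 235, 235, 236, 235, 236, 236, 236, 236, 157, 55, 43, 86, 164, 169, 196, 234, 236, 236, 236, 236, 236, 236, 235, 235, 236, 235, 236, 231, 175, 171, 170, 169, 169, 147, 157]
170 lip col by theta [(70, 244.4), (80, 233.5), (90, 221.7), (100, 209.6), (110, 197.7)]
180 lip col by theta [(70, 250.5), (80, 239.4), (90, 227.5), (100, 215.2), (110, 203.2)]
190 lip col by theta [(70, 256.6), (80, 245.3), (90, 233.2), (100, 220.8), (110, 208.7)]
pred tip, grip edge [308.64938272 237.16155181] [307.38155376 288.7456628 ]
[174, 130, 94, 66, 66, 67, 67, 68, 107, 125, 69, 161, 117, 83, 88, 88, 91, 85, 62, 64, 76, 87, 85, 87, 85, 80, 79, 84, 90, 78, 77, 80, 73, 76, 74, 77, 82, 77, 78, 79, 81, 80, 77, 79, 79, 75, 77, 75] 212
```

```bash
python3 -c "
from workcell import r
print(r.sign_off())"
```

```text
the job is handed in; nothing more can be done
None
```

I propped the cover on the stay at about 93°, turned the trim knob clockwise until it met its stop at about 0.93 rad, backed the arm clear and handed the job in at 39 s; no verdict came back, and the pin force (roughly 5–9 N) is only my estimate from the 18 N push.

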